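Fetch a crucible from behind the reagent bottles

TASK

The pair for the furnace is one crucible short: it stands at the back of the wooden rack, hemmed in by the two bottles in front of it. Stand those two bottles aside, together, on the steel tray (leave the third bottle, the dropper vial and the crucible already in the carrier as they are), seat the crucible in the empty pocket of the dark steel carrier, and then put each bottle back in the very pocket of the rack it came from. Keep everything upright.

Things in the scene. Friction and masses are not known exactly. Their poses are not given: they have to be found in the camera images.
- plastic_bottle_c (a point): white plastic bottle, black screw cap, 66 mm in diameter, 166 mm tall, 350 g, in one of the rack's wide pockets. Full width up to 110 mm above its foot, then it narrows; the cap, 43 mm in diameter, reaches from 138 to 166 mm above the foot: lift it by the cap. The point is its centre, 83 mm above the foot; z is its upright axis.
- tall_glass_bottle_c (a point): the taller glass reagent bottle, 62 mm in diameter, 172 mm tall, 270 g, in a wide pocket. The shoulder narrows from 90 mm above the foot to 34 mm across at 139 mm; above it neck and stopper are one fast piece, 25 mm thick: lift it there, fingertips above the shoulder. The point is its centre, 86 mm above the foot; z is upright.
- short_glass_bottle_c (a point): the shorter glass reagent bottle, 60 mm in diameter, 157 mm tall, 250 g, in a wide pocket. The shoulder narrows from 80 mm above the foot to 34 mm across at 124 mm; above it neck and stopper are one fast piece, 25 mm thick: lift it there, fingertips above the shoulder. The point is its centre, 78.5 mm above the foot; z is upright.
- crucible_c (a point): white porcelain crucible, lid fixed on, 45 g, in a narrow pocket of the rack, between two bottles. The bowl widens from 22 mm at the foot to 43 mm at 36 mm; the lid's rim, 45 mm in diameter, lies 36 to 38 mm above the foot, its knob ends at 49 mm. Grip across rim and top of the bowl. The point is its axis 24.5 mm above the foot.
- vial_c (a point): brown dropper vial with a black dropper cap, 27 mm in diameter, 89 mm tall, in the rack's other narrow pocket; to be left alone. The point is its centre, 44.5 mm above its foot.
- rack: fixed wooden bottle rack, 114 (x) by 250 (y) by 20 mm high, origin at the centre of its underside, front towards its -x. Pockets 12 mm deep, floor at z = 8 mm: three 78 mm wide at x = -13, y = 81, 0, -81 (a bottle in each, in any order), two 38 mm wide behind at x = 32.6, y = 40.5 and -40.5 (crucible and vial, either way). The crucible's two bottles stand 61 mm from it, the third 130 mm.
- tray: fixed shallow stainless steel tray, 98 (x) by 178 (y) by 16 mm high, inside 94 by 174 mm, floor 2 mm above the worktop: room for two bottles side by side along its y. Origin at the centre of its underside. It stands left of the microscope; a grey sieve shaker, 210 mm high in front, begins behind it at world x = 0.51.
- free_pocket (a point): centre of the floor of the empty pocket in the dark steel crucible carrier; pocket 38 mm in diameter, 12 mm deep, floor 12 mm above the worktop. The carrier is a fixed block 70 (x) by 152 (y) by 24 mm high beside the tray (the two change places). Axes as the carrier's; its other pocket lies 84 mm off along -y.
- second_crucible_c (a point): a second crucible, like the first, already seated in the carrier's other pocket; to be left alone. The point is its axis 24.5 mm above its foot.
- microscope (a point): black dissecting microscope, a fixed obstacle between the rack (robot's right) and tray and carrier (left): the centre of its round foot, 171 mm in diameter; 381 mm tall. Carry things past in front of it, on the robot's side.
Mind the look-alikes: they are no part of the job. Leave any purple look-alike of the part that bears tall_glass_bottle_c alone.

How it is judged:
On the way, in this order (a step that is already met when the one before it is completed fails the run):
1. the two bottles in front of the crucible stand together, upright, on the steel tray; the third bottle and the crucible are still in their places (((x of plastic_bottle_c in the frame of tray between -0.022 and 0.022 m and y of plastic_bottle_c in the frame of tray between -0.06 and 0.06 m and z of plastic_bottle_c in the frame of tray between 0.079 and 0.09 m and angle between each of plastic_bottle_c, tall_glass_bottle_c's own z axis and vertical below 0.08 rad and linear speed of each of plastic_bottle, tall_glass_bottle below 0.03 m/s and x of tall_glass_bottle_c in the frame of tray between -0.022 and 0.022 m and y of tall_glass_bottle_c in the frame of tray between -0.06 and 0.06 m and z of tall_glass_bottle_c in the frame of tray between 0.082 and 0.093 m and distance of short_glass_bottle_c from where it was at the start of the episode below 0.015 m and horizontal distance between short_glass_bottle_c and crucible_c above 0.1 m and distance of crucible_c from where it was at the start of the episode below 0.012 m) or (x of plastic_bottle_c in the frame of tray between -0.022 and 0.022 m and y of plastic_bottle_c in the frame of tray between -0.06 and 0.06 m and z of plastic_bottle_c in the frame of tray between 0.079 and 0.09 m and angle between each of plastic_bottle_c, short_glass_bottle_c's own z axis and vertical below 0.08 rad and linear speed of each of plastic_bottle, short_glass_bottle below 0.03 m/s and x of short_glass_bottle_c in the frame of tray between -0.022 and 0.022 m and y of short_glass_bottle_c in the frame of tray between -0.06 and 0.06 m and z of short_glass_bottle_c in the frame of tray between 0.0745 and 0.0855 m and distance of tall_glass_bottle_c from where it was at the start of the episode below 0.015 m and horizontal distance between tall_glass_bottle_c and crucible_c above 0.1 m and distance of crucible_c from where it was at the start of the episode below 0.012 m) or (x of tall_glass_bottle_c in the frame of tray between -0.022 and 0.022 m and y of tall_glass_bottle_c in the frame of tray between -0.06 and 0.06 m and z of tall_glass_bottle_c in the frame of tray between 0.082 and 0.093 m and angle between each of tall_glass_bottle_c, short_glass_bottle_c's own z axis and vertical below 0.08 rad and linear speed of each of tall_glass_bottle, short_glass_bottle below 0.03 m/s and x of short_glass_bottle_c in the frame of tray between -0.022 and 0.022 m and y of short_glass_bottle_c in the frame of tray between -0.06 and 0.06 m and z of short_glass_bottle_c in the frame of tray between 0.0745 and 0.0855 m and distance of plastic_bottle_c from where it was at the start of the episode below 0.015 m and horizontal distance between plastic_bottle_c and crucible_c above 0.1 m and distance of crucible_c from where it was at the start of the episode below 0.012 m))), for 0.2 s.
2. the crucible is seated upright in the empty pocket of the carrier (horizontal distance between crucible_c and free_pocket below 0.006 m and z of crucible_c in the frame of free_pocket between 0.0205 and 0.0285 m and angle between crucible_c's own z axis and vertical below 0.12 rad and linear speed of crucible below 0.03 m/s), for 0.2 s.
At the end, for the whole second after the job is handed in: All three bottles stand upright (within 4.5 degrees) and at rest in the rack pockets they started in, each within 12 mm of where it stood; the crucible sits upright on the floor of the carrier's pocket, within 6 mm of its centre; the vial and the second crucible are within 10 mm of where they were (all of step 2 and distance of each of plastic_bottle_c, tall_glass_bottle_c, short_glass_bottle_c from where it was at the start of the episode below 0.012 m and angle between each of plastic_bottle_c, tall_glass_bottle_c, short_glass_bottle_c's own z axis and vertical below 0.08 rad and linear speed of each of plastic_bottle, tall_glass_bottle, short_glass_bottle below 0.02 m/s and distance of each of vial_c, second_crucible_c from where it was at the start of the episode below 0.01 m and angle between vial_c's own z axis and vertical below 0.1 rad and angle between second_crucible_c's own z axis and vertical below 0.12 rad); the robot touches nothing.
It fails at once if a bottle or the crucible is tipped over (angle between any of plastic_bottle_c, tall_glass_bottle_c, short_glass_bottle_c, crucible_c's own z axis and vertical above 0.5 rad).
It fails at once if the third bottle is taken out as well (distance of each of plastic_bottle_c, tall_glass_bottle_c, short_glass_bottle_c from where it was at the start of the episode above 0.03 m).
It fails at once if the vial is knocked or moved (distance of vial_c from where it was at the start of the episode above 0.02 m).
It fails at once if the crucible already in the carrier is knocked or moved (distance of second_crucible_c from where it was at the start of the episode above 0.02 m).
It also fails if it takes over 141 s, if anything falls off the work surface, if the arm or the gripper's body presses on something with over 40 N, if the wrist force passes 120 N, or if a joint passes its speed limit or range.

ROBOT

A 6-joint arm with a two-finger parallel gripper is mounted at the origin on a cart in front of the work surface, level with it; the furniture and walls round the work are solid. World frame = base frame: x ahead of the robot, y to its left, z up, the work surface at z = 0. Lengths are in m, angles in rad, forces in N, time in s.
With the tool pointing down it reaches from about 0.35 to 0.975 m from the base axis. Payload 4.9 kg.
Tool frame: the origin (TCP) lies on the centre line of the jaws, within the pads' length; the fingertips stand 17 mm ahead of it and the grasp point (between the pads) lies 2 mm behind it; x points along the fingers, y is the direction in which the jaws open and shut, and the axes are right-handed (so a half turn about x gives the same grasp; the last joint's range is limited). The gripper opens to 85 mm and grips with 20 to 120 N. Pads are 22 mm wide; open, the fingers measure 114 mm over their backs; the gripper's body (76 mm by 85 mm) begins 54 mm behind the grasp point. The pads swing forward as they close: fully open they stand 13 mm farther back than shut.
Start: joints at [-0.119, 0.053, 1.613, -0, 1.476, -0.119], TCP at [0.625, 0, 0.219] pointing down, gripper open.
Joint ranges: [-3.01, 3.01], [-1.01, 2.22], [0.06, 2.58], [-1.02, 4.17], [0.09, 2.62], [-3.14, 3.14]. Speed limits (rad/s): [2.57, 2.57, 3.14, 3.14, 3.14, 3.14].

INTERFACE

Orientations are given as a unit quaternion [w, x, y, z].
In Python, from plant import status, viewer, manip gives the robot as it stands.
- The arm moves only by the tool drive_tool, never from a script. Its argument "plan" is a list of rows, each a list of 4 numbers: the shift along the tool's x, y, z in m, then the turn about the tool's x in units of 8 degrees (1.0 is 8 degrees). A call has 1 to 12 rows; each row is the pose to reach, as a shift and turn from the pose commanded when the call began, along the tool's axes at that moment; what a row does not reach only later rows make up. A row lasts 1/10 s, in which the tool goes at most 50 mm and 8.59 degrees, less where a joint would pass 70% of its speed; a pose out of reach is approached as far as the arm can. A call with a gripper value outside its range is refused whole. "fingers" is the finger opening in m, from 0 to 0.0854, set as the call begins (left out, the last holds). The fingers move at their own pace and stop on an object; the grip force is fixed at half the most. Time passes only in rows, so rows that repeat a pose let the fingers close. It gives the time, the measured TCP pose, the force and the opening at its end, in the units of the state.
- status.state(): the state, without advancing time (a new reading comes with each control period).
- viewer.grab_frame(name): name is "scene" or "side" or "wrist"; returns the picture (384x512x3 uint8, blue, green, red); there is no depth.
- viewer.calibration(name): a dict with "vfov" (degrees; the focal length in pixels is half the picture's height over the tangent of half this angle, whatever the lens; pixels are square), "cx", "cy" (the principal point, pixels), "rvec" (rotation vector, rad) and "tvec" (3), from world to camera coordinates, as OpenCV has them. Camera axes: x right, y down, z forward; pixel columns grow to the right and rows downward; lengths in m; the calibration is good to about 2 mm. A picture is of the moment at which its call begins: read the wrist's pose just before it. calibration takes no time and is no camera call; for the wrist camera it gives the pose at the moment of the call.
- manip.job_done(): hands the job in, once; it reports no verdict.
The state is a dict: "time": time; "joint_pos": joint angles; "joint_vel": joint speeds; "joint_efforts": joint torques, N m; "tool_pos": TCP position; "tool_rot": TCP orientation; "contact_force": force on the tool from outside, world axes, zero at the start; "ft_torque": the same for the moment, N m; "gripper_width": opening from 0.0 (shut) to 1.0 (fully open).
Only numpy, scipy, OpenCV 4.12 (cv2) and the standard library are available. Lean on these libraries where they do the work, as an engineer would, in place of code of your own. Each camera call takes 0.05 s, during which the arm holds its last target. There are 200 camera calls.

## Working session

There is one attempt and no reset: what is moved stays moved. The work goes in short steps, Python scripts to look and compute and a tool call to move; the robot and the scene stay as the last step left them, time stands still between calls to the robot, and variables do not carry over. Pictures are saved under pics/ and viewed, about 12 in all and at most 16, crops included, and the job is handed in when it is done.

Besides the shell and the picture viewer there is one more tool, called after "Call:" as name(argument=value, ...) on one line, values as JSON. drive_tool: Moves the arm, as the interface text tells. Its arguments: {"type":"object","properties":{"plan":{"type":"array","items":{"type":"array","items":{"type":"number"}}},"fingers":{"type":"number"}},"required":["plan"]}

```bash
mkdir -p pics; ls
python3 - <<'E'
from plant import status, viewer
import cv2
print(status.state())
for n in("scene","side","wrist"):
    print(n,viewer.calibration(n))
    cv2.imwrite(f"pics/{n}0.png",viewer.grab_frame(n))
E
```

```text
pics
{'time': 0.0, 'joint_pos': array([-1.18981345e-01,  5.33908112e-02,  1.61433166e+00, -1.39957077e-05,
        1.47601312e+00, -1.18986727e-01]), 'joint_vel': array([-1.21928529e-03,  3.71403383e-04,  3.52408141e-05,  1.82780231e-04,
       -4.03792320e-04, -1.22637954e-04]), 'joint_efforts': array([ 2.70554956e-04, -3.93670499e+01, -3.70175600e+01, -1.62778279e-04,
        6.93513779e-03, -6.06393527e-06]), 'tool_pos': array([6.24331018e-01, 8.79605644e-05, 2.18119518e-01]), 'tool_rot': array([ 0.4994089 ,  0.49952581,  0.50059389, -0.50047026]), 'contact_force': array([-0.56771099, -0.34132525, -0.15213473]), 'ft_torque': array([ 0.00740652, -0.06262018, -0.03239208]), 'gripper_width': 0.9979110381622814}
scene {'vfov': 53.67411255150424, 'cx': 247.65023189525755, 'cy': 190.42334495420724, 'rvec': array([ 0.8256717 , -2.63343332,  0.95652081]), 'tvec': array([0.32967838, 0.33924714, 1.21424783])}
side {'vfov': 54.666429571258675, 'cx': 246.03867913752836, 'cy': 187.86048023964895, 'rvec': array([ 2.29688319, -0.13136294,  0.08805787]), 'tvec': array([-0.47608741,  0.02992944,  1.60347038])}
wrist {'vfov': 62.986847428876274, 'cx': 254.3623314316581, 'cy': 193.2265552909106, 'rvec': array([-2.84118066e+00,  5.03281107e-04,  2.20793577e-03]), 'tvec': array([-0.62436879, -0.03726983,  0.37909388])}
```

View pics/scene0.png

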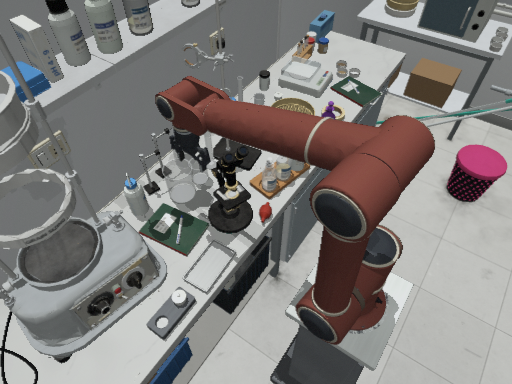

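View pics/side0.png

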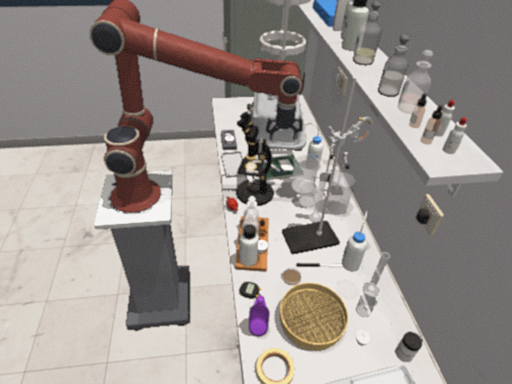

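The scene view shows the carrier at (172,312), the tray at (210,265), the microscope at (230,215) and the rack at (280,177). In the side view the rack is at (252,243), and the purple look-alike at (259,316) stands well away from it. Next: an enlarged crop of the rack and one of the carrier and tray.

```bash
cat > h.py <<'E'
import numpy as np, cv2
from plant import status, viewer
def cam(n):
    c=viewer.calibration(n); f=192/np.tan(np.radians(c["vfov"])/2)
    return np.array([[f,0,c["cx"]],[0,f,c["cy"]],[0,0,1]]),c["rvec"],c["tvec"]
def proj(P,C): return cv2.projectPoints(np.float64(P).reshape(-1,1,3),C[1],C[2],C[0],None)[0].reshape(-1,2)
def ray(uv,C):
    R=cv2.Rodrigues(C[1])[0]; o=-R.T@C[2]
    d=(R.T@np.linalg.inv(C[0])@np.c_[np.float64(uv).reshape(-1,2),np.ones(np.size(uv)//2)].T).T
    return o,d
def plane(uv,z,C):
    o,d=ray(uv,C); return o+d*((z-o[2])/d[:,2])[:,None]
E
python3 - <<'E'
from h import *
a=cv2.imread("pics/side0.png");b=cv2.imread("pics/scene0.png")
c=np.hstack([cv2.resize(a[180:290,200:300],None,fx=4,fy=4,interpolation=2),cv2.resize(a[110:220,205:295],None,fx=4,fy=4,interpolation=2)])
cv2.imwrite("pics/c1.png",c)
c=np.hstack([cv2.resize(b[140:210,235:325],None,fx=4,fy=4,interpolation=2),cv2.resize(b[225:345,140:240],None,fx=4,fy=4,interpolation=2)[:280]]) if 0 else cv2.resize(b[140:345,140:325],None,fx=2.9,fy=2.9,interpolation=2)
cv2.imwrite("pics/c2.png",c)
print(plane([(252,243)],.02,cam("side")),plane([(280,177)],.02,cam("scene")),plane([(172,312),(210,265)],.02,cam("scene")))
E
```

```text
[[ 0.46024364 -0.33523386  0.02      ]] [[ 0.45092645 -0.29435684  0.02      ]] [[0.42777325 0.3695197  0.02      ]
 [0.43339713 0.17582049 0.02      ]]
```

View pics/c1.png

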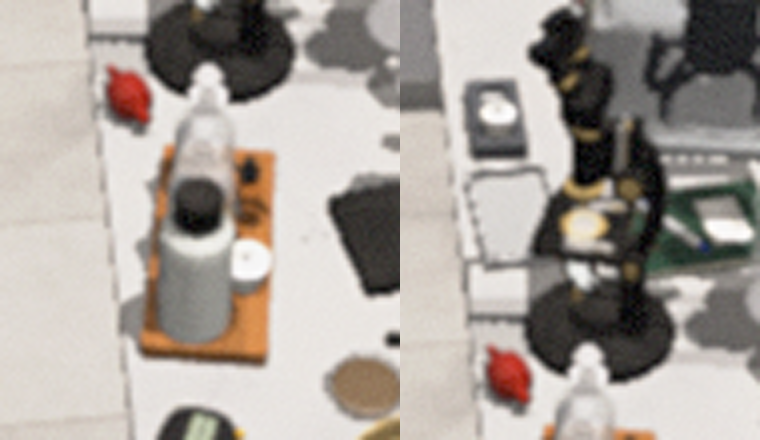

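View pics/c2.png

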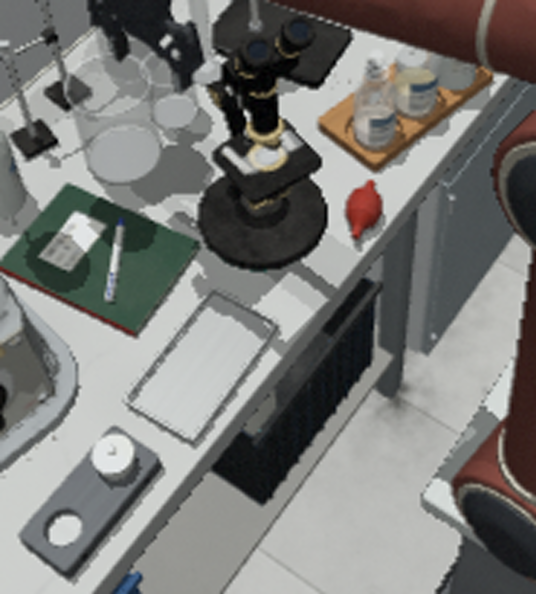

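In front of the crucible are the white plastic bottle, in the pocket at -y, and the middle glass bottle. The crucible lies between those two, and the vial is behind at +y. The tray is next to the microscope, with the carrier farther left; its free pocket is at +y. I'll view the rack from above with the wrist camera.

Call:
drive_tool(plan=[[-0.05, 0, 0, 0], [-0.1, 0, 0, 0], [-0.15, -0.02, 0.03, 0], [-0.2, -0.06, 0.07, 0], [-0.23, -0.1, 0.11, 0], [-0.23, -0.14, 0.15, 0], [-0.23, -0.17, 0.19, 0], [-0.23, -0.17, 0.23, 0], [-0.23, -0.17, 0.27, 0], [-0.23, -0.17, 0.27, 0], [-0.23, -0.17, 0.27, 0], [-0.23, -0.17, 0.27, 0]])

```text
time: 1.35
tool_pos: [0.4549, -0.27, 0.4489]
tool_rot: [0.499, 0.5, 0.5, -0.5]
contact_force: [0.0, 0.1, -0.3]
gripper_width: 0.998
```

Run:
```python
from h import *
s=status.state();print(s["time"],s["tool_pos"],s["tool_rot"])
C=cam("wrist");np.savez("w1.npz",*[np.array(x) for x in C])
cv2.imwrite("pics/w1.png",viewer.grab_frame("wrist"))
```

```text
1.35 [ 0.45485487 -0.27001712  0.44891701] [ 0.49936248  0.50036652  0.50018147 -0.50008895]
```

View pics/w1.png

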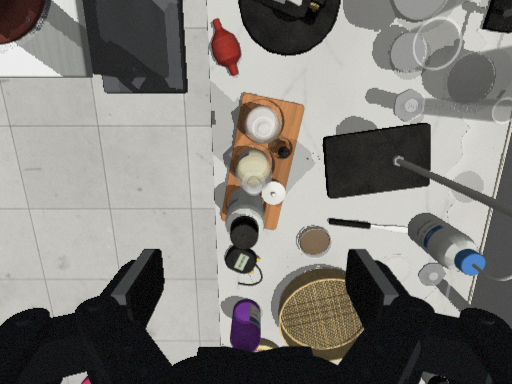

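The view shows the rack with corners near (244,94), (304,104), (276,229) and (221,220). The plastic cap is at (244,232), the crucible at (274,192), the middle glass bottle at (255,172), the third bottle at (263,124) and the vial at (281,149). I need one enlarged crop for exact pixels.

Run:
```python
from h import *
a=cv2.imread("pics/w1.png")
c=cv2.resize(a[85:260,205:320],None,fx=3.4,fy=3.4,interpolation=2)
b=cv2.imread("pics/side0.png");c2=cv2.resize(b[190:275,225:275],None,fx=7,fy=7,interpolation=2)
cv2.imwrite("pics/c3.png",np.hstack([c,c2]))
z=np.load("w1.npz");C=[z[k] for k in z.files]
print(plane([(244,94),(304,104),(276,229),(221,220)],.02,C))
m=cv2.inRange(cv2.cvtColor(a,cv2.COLOR_BGR2HSV),(5,90,80),(20,255,255));m[:,330:]=0;m[250:]=0
k,_=cv2.findContours(m,0,2);k=max(k,key=cv2.contourArea);print(cv2.minAreaRect(k),cv2.boxPoints(cv2.minAreaRect(k)))
P=plane(cv2.boxPoints(cv2.minAreaRect(k)),.02,C);print(P)
print(np.linalg.norm(P-np.roll(P,1,0),axis=1))
print("cruc rim",plane([(274,192)],.046,C),"cap",plane([(244,232)],.174,C),"micro",plane([(289,5)],.02,C))
```

```text
[[ 0.43679435 -0.18981219  0.02      ]
 [ 0.54396666 -0.20702369  0.02      ]
 [ 0.49846448 -0.44961162  0.02      ]
 [ 0.3881207  -0.42994116  0.02      ]]
((264.8819885253906, 139.68569946289062), (62.78169250488281, 84.72181701660156), 11.888657569885254) [[225.43771 174.67111]
 [242.89127  91.7666 ]
 [304.32626 104.70029]
 [286.8727  187.6048 ]]
[[ 0.3996633  -0.33679915  0.02      ]
 [ 0.43487418 -0.18604102  0.02      ]
 [ 0.54460548 -0.20823084  0.02      ]
 [ 0.51786568 -0.36269726  0.02      ]]
[0.12100625 0.15481544 0.11195243 0.15676381]
cruc rim [[ 0.4914092  -0.36363799  0.046     ]] cap [[ 0.43948552 -0.38686216  0.174     ]] micro [[ 0.51224776 -0.05058225  0.02      ]]
```

View pics/c3.png

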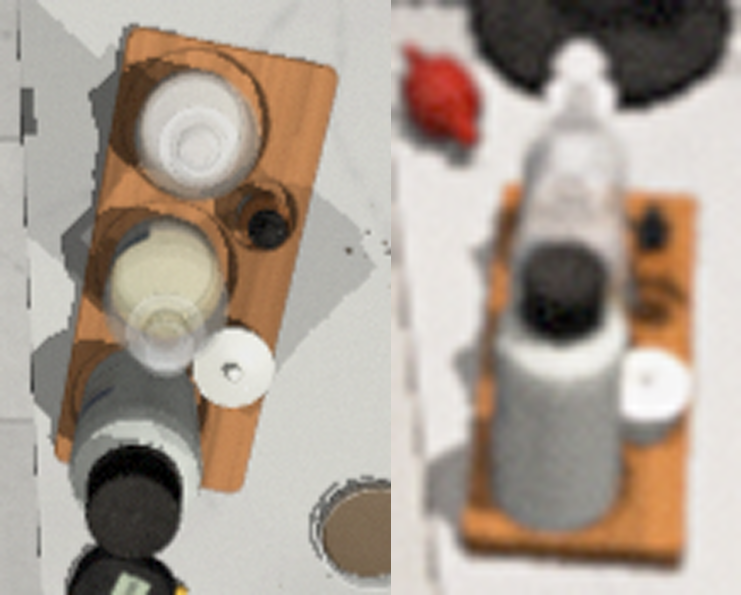

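```bash
cat >> h.py <<'E'
def tri(uvs,Cs):
    A=np.zeros((3,3));b=np.zeros(3)
    for uv,C in zip(uvs,Cs):
        o,d=ray(uv,C);d=d[0]/np.linalg.norm(d[0]);M=np.eye(3)-np.outer(d,d);A+=M;b+=M@o
    return np.linalg.solve(A,b)
E
python3 - <<'E'
from h import *
z=np.load("w1.npz");W=[z[k] for k in z.files]
S=cam("scene");D=cam("side")
print("third",tri([(263.8,127.6),(252,197.1)],[W,D]),tri([(263.8,127.6),(269.7,158)],[W,S]))
print("cap", tri([(244.1,235.9),(249,228)],[W,D]),plane([(244.1,235.9)],.174,W))
cn=plane([(243.2,93.2),(304.1,106.2),(275,229.7),(222.1,218.8)],.02,W);print(cn,cn.mean(0))
for z_ in(.165,.180): print(z_, "third",plane([(263.8,127.6)],z_,W),"mid",plane([(254.4,182),(254,185)],z_,W))
cv2.imwrite("pics/scene1.png",cv2.resize(viewer.grab_frame("scene")[130:210,225:325],None,fx=6,fy=6,interpolation=2))
E
```

```text
third [ 0.46876339 -0.23528578  0.16155884] [ 0.46756978 -0.23501042  0.16696112]
cap [ 0.43831484 -0.39441491  0.17104818] [[ 0.43956415 -0.3932084   0.174     ]]
[[ 0.43539177 -0.18845861  0.02      ]
 [ 0.54431791 -0.21081885  0.02      ]
 [ 0.49647427 -0.4511424   0.02      ]
 [ 0.39040215 -0.42736803  0.02      ]] [ 0.46664653 -0.31944697  0.02      ]
0.165 third [[ 0.46809705 -0.23488985  0.165     ]] mid [[ 0.45507762 -0.31222694  0.165     ]
 [ 0.4544911  -0.31673141  0.165     ]]
0.18 third [[ 0.46765768 -0.23348852  0.18      ]] mid [[ 0.45508418 -0.30817673  0.18      ]
 [ 0.45451774 -0.31252691  0.18      ]]
```

View pics/scene1.png

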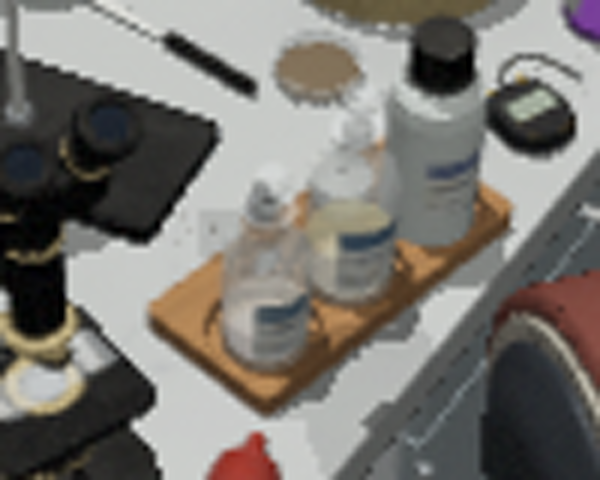

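Run:
```python
from h import *
z=np.load("w1.npz");W=[z[k] for k in z.files]
S=cam("scene");D=cam("side")
print("mid",tri([(254,184.5),(284.8,148.5)],[W,S]))
for p in [(.454,-.3166),(.4695,-.237)]:
  print([[*proj([p[0],p[1],h],S).round(1)] for h in (.008,.165,.18)])
# tray/carrier/microscope from scene0 crop pixels
k=lambda L:np.array(L)/2.9+140
print("tray rim",plane(k([(215,290),(278,325),(195,440),(127,402)]),.016,S))
print("carrier top",plane(k([(113,427),(162,462),(72,577),(22,535)]),.024,S))
print("pocket",plane(k([(65,529)]),.012,S),"2nd rim",plane(k([(113,453)]),.05,S))
print("micro foot",plane(k([(263,222)]),.02,S), "left/right",plane(k([(198,215),(328,215)]),.01,S))
```

```text
mid [ 0.45391358 -0.31902112  0.15575214]
[[array([282.1, 175.3])], [array([284.4, 147.1])], [array([284.6, 144.1])]]
[[array([268.2, 185.9])], [array([269.4, 157.9])], [array([269.5, 154.9])]]
tray rim [[0.48530761 0.0884895  0.016     ]
 [0.39308091 0.08444102 0.016     ]
 [0.38205662 0.25436487 0.016     ]
 [0.47444815 0.26251237 0.016     ]]
carrier top [[0.46343479 0.29667136 0.024     ]
 [0.39236896 0.29702457 0.024     ]
 [0.38794373 0.44301274 0.024     ]
 [0.46023466 0.44114007 0.024     ]]
pocket [[0.43291728 0.40887795 0.012     ]] 2nd rim [[0.43170067 0.32624039 0.05      ]]
micro foot [[ 0.49654812 -0.02455653  0.02      ]] left/right [[ 0.57730211  0.00849668  0.01      ]
 [ 0.4389156  -0.08662565  0.01      ]]
```

Run:
```python
from h import *
S=cam("scene");D=cam("side")
k=np.array([276,40])/2.9+140
print("eyepieces",tri([k,(243.5,121)],[S,D]), plane([k,np.array([258,48])/2.9+140,np.array([298,32])/2.9+140],.37,S))
```

```text
eyepieces [ 0.46004872 -0.02683365  0.35966987] [[ 0.45450237 -0.01871215  0.37      ]
 [ 0.46268082  0.00073919  0.37      ]
 [ 0.44284911 -0.04070755  0.37      ]]
```

Call:
drive_tool(plan=[[0.03, -0.004, 0.03, 0], [0.06, -0.01, 0.07, 0], [0.09, -0.016, 0.11, 0], [0.12, -0.016, 0.124, 0], [0.16, -0.016, 0.124, 0], [0.19, -0.016, 0.124, 0], [0.19, -0.016, 0.124, 0], [0.19, -0.016, 0.124, 0]], fingers=0.085)

```text
time: 2.25
tool_pos: [0.4397, -0.393, 0.2599]
tool_rot: [0.5, 0.5, 0.501, -0.5]
contact_force: [0.6, -0.3, 1.1]
gripper_width: 0.993
```

Run:
```python
from h import *
C=cam("wrist");f=viewer.grab_frame("wrist");cv2.imwrite("pics/w2.png",f)
print(status.state()["tool_pos"],proj([(.439,-.394,.174)],C),proj([(.439,-.394,.146)],C))
```

```text
[ 0.44010737 -0.39381374  0.26167984] [[253.182619   196.56425804]] [[253.28597585 186.92626715]]
```

View pics/w2.png

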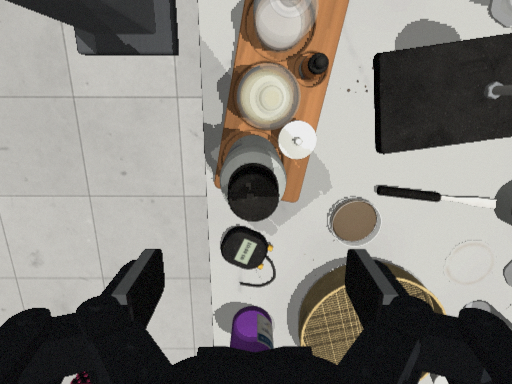

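Prediction and picture agree: cap centre expected at (253,197), seen at about (254,197). Descending and closing.

Call:
drive_tool(plan=[[0.03, 0, 0, 0], [0.06, 0, 0, 0], [0.085, 0, 0, 0], [0.1, 0, 0, 0], [0.1, 0, 0, 0], [0.1, 0, 0, 0]])

```text
time: 2.9
tool_pos: [0.4399, -0.3948, 0.1616]
tool_rot: [0.501, 0.5, 0.499, -0.5]
contact_force: [-0.1, -0.0, 0.5]
gripper_width: 0.995
```

Call:
drive_tool(plan=[[0, 0, 0, 0], [0, 0, 0, 0], [0, 0, 0, 0], [0, 0, 0, 0], [0, 0, 0, 0], [0, 0, 0, 0], [0, 0, 0, 0], [0, 0, 0, 0]], fingers=0.03)

```text
time: 3.7
tool_pos: [0.4393, -0.3953, 0.162]
tool_rot: [0.501, 0.499, 0.499, -0.501]
contact_force: [-1.4, 0.6, 6.8]
gripper_width: 0.348
```

Run:
```python
from h import *
s=status.state();print(s["tool_pos"],s["contact_force"],s["gripper_width"]*.0854)
```

```text
[ 0.43927151 -0.39532632  0.16199675] [-1.3945927   0.61007227  6.78611746] 0.02967924644866036
```

The gripper closed past the cap's 43 mm, to 30 mm with 7 N pushing up, so I look.

Run:
```python
from h import *
a=viewer.grab_frame("wrist")[150:];b=cv2.resize(viewer.grab_frame("side")[170:290,200:300],None,fx=3,fy=3)
cv2.imwrite("pics/w3.png",np.hstack([cv2.copyMakeBorder(a,0,360-234,0,0,0),b])[:, :])
```

```text
(no output)
```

View pics/w3.png

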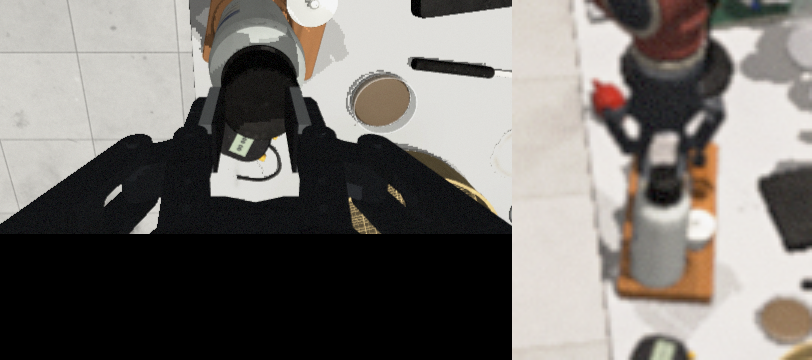

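Call:
drive_tool(plan=[[0, 0, 0, 0], [0, 0, 0, 0], [0, 0, 0, 0]], fingers=0.02)

```text
time: 4.1
tool_pos: [0.4397, -0.3961, 0.1636]
tool_rot: [0.502, 0.499, 0.498, -0.501]
contact_force: [-3.1, 0.1, 10.3]
gripper_width: 0.232
```

Run:
```python
from h import *
s=status.state();t=s["tool_pos"];C=cam("wrist");print(s["gripper_width"],s["contact_force"])
for w in(.0215,.015):print(proj([t+[-w,0,.002],t+[w,0,.002],t+[-w,0,-.015],t+[w,0,-.015]],C)-[0,150])
print(proj([(.439,-.394,.174)],C)-[0,150])
```

```text
0.2319331020789353 [-3.0992459   0.09960379 10.2936605 ]
[[213.7116819   95.14036286]
 [294.0720044   94.98428728]
 [217.21608265  81.82932018]
 [290.49344642  81.6944351 ]]
[[225.86549415  95.11675776]
 [281.93083273  95.00786783]
 [228.29814973  81.8089209 ]
 [279.42188984  81.71481504]]
[[252.46501083  98.95599017]]
```

Run:
```python
from h import *
a=viewer.grab_frame("wrist")[130:,100:400];b=viewer.grab_frame("side")[170:280,200:300]
cv2.imwrite("pics/w4.png",np.hstack([cv2.resize(a,(476,404)),cv2.resize(b,(324,404)[0:2])]))
```

```text
(no output)
```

View pics/w4.png

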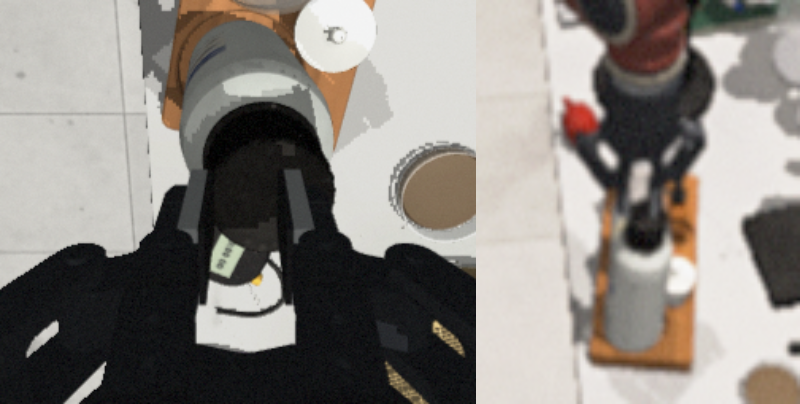

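The right finger lies over the cap's edge and the cap has shifted to +x, so it is not gripped. I'll open, raise clear and look.

Call:
drive_tool(plan=[[0, 0, 0, 0], [0, 0, 0, 0], [0, 0, 0, 0], [0, 0, 0, 0], [0, 0, 0, 0], [0, 0, 0, 0], [-0.04, 0, 0, 0], [-0.08, 0, 0, 0], [-0.1, 0, 0, 0], [-0.1, 0, 0, 0], [-0.1, 0, 0, 0]], fingers=0.085)

```text
time: 5.3
tool_pos: [0.4389, -0.3939, 0.2591]
tool_rot: [0.5, 0.5, 0.5, -0.5]
contact_force: [-0.1, 0.6, 0.0]
gripper_width: 0.993
```

Run:
```python
from h import *
C=cam("wrist");a=viewer.grab_frame("wrist");b=viewer.grab_frame("side");d=viewer.grab_frame("scene");cv2.imwrite("pics/w5.png",a);cv2.imwrite("pics/s5.png",b)
np.savez("w5.npz",*[np.array(x) for x in C])
print(status.state()["tool_pos"],status.state()["gripper_width"],proj([(.439,-.394,.174),(.439,-.394,.146)],C))
cv2.imwrite("pics/w5c.png",np.hstack([cv2.resize(a[100:280,150:350],(400,360)),cv2.resize(b[180:290,220:330],(360,360)) ]))
```

```text
[ 0.43829288 -0.39320328  0.25685864] 0.9950932463832458 [[254.02770005 195.76840896]
 [254.04656559 186.16366033]]
```

View pics/w5c.png

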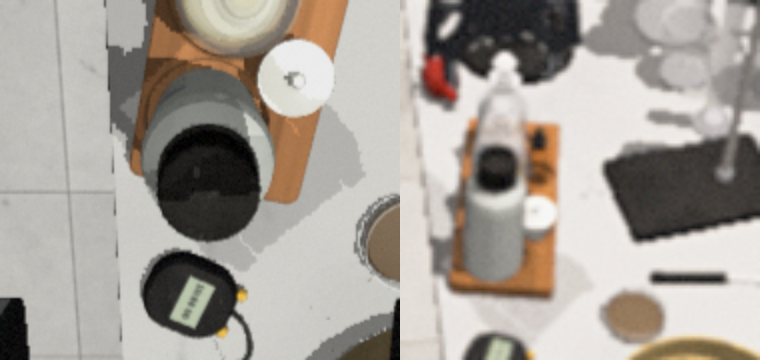

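Run:
```python
from h import *
C=cam("wrist");t=status.state()["tool_pos"];print(t)
for w in(.0427,.0225,.010):
  for y in(-.011,.011):
    print(w,y,[(round(h,3),*proj([t+[w,y,h]],C)[0].round(0)) for h in(-.017,-.004,.01,.025)])
print(proj([t],C))
a=cv2.imread("pics/w5.png")
g=cv2.cvtColor(a,6)
for r in(235,242,246,250,254,258,265): print(r,g[r,120:175:3],g[r,335:390:3])
```

```text
[ 0.43829288 -0.39320328  0.25685864]
0.0427 -0.011 [(-0.017, np.float64(325.0), np.float64(247.0)), (-0.004, np.float64(330.0), np.float64(258.0)), (0.01, np.float64(336.0), np.float64(271.0)), (0.025, np.float64(344.0), np.float64(288.0))]
0.0427 0.011 [(-0.017, np.float64(327.0), np.float64(213.0)), (-0.004, np.float64(333.0), np.float64(222.0)), (0.01, np.float64(339.0), np.float64(232.0)), (0.025, np.float64(348.0), np.float64(246.0))]
0.0225 -0.011 [(-0.017, np.float64(291.0), np.float64(247.0)), (-0.004, np.float64(294.0), np.float64(258.0)), (0.01, np.float64(297.0), np.float64(271.0)), (0.025, np.float64(301.0), np.float64(288.0))]
0.0225 0.011 [(-0.017, np.float64(293.0), np.float64(213.0)), (-0.004, np.float64(295.0), np.float64(222.0)), (0.01, np.float64(299.0), np.float64(232.0)), (0.025, np.float64(303.0), np.float64(246.0))]
0.01 -0.011 [(-0.017, np.float64(271.0), np.float64(247.0)), (-0.004, np.float64(272.0), np.float64(258.0)), (0.01, np.float64(273.0), np.float64(271.0)), (0.025, np.float64(275.0), np.float64(288.0))]
0.01 0.011 [(-0.017, np.float64(271.0), np.flo
[... 618 characters left out ...]
94 206 200 201 199 202 201 204 203 203 203 204
 204]
250 [192 186 193 191 190 189 191 188  66  69  66  66  16   5 188 191 193 193
 191] [199 200 202 200 178   6   9  66  65  66  74 202 203 203 200 200 201 203
 202]
254 [189 190 193 190 192 193 195  66  68  67  67  11  11  14  72 187 188 190
 191] [202 200 200 202  52   9  13  16  64  65  65  75 198 203 201 201 204 203
 203]
258 [191 188 190 190 193 191  69  64  66  69  16  12  16  11  75 186 187 190
 187] [117 117 115 117  10   7  14   3  14  64  62  67  71 109 110 119 117 202
 201]
265 [186 151   9  19  40  67  69  67  58  16  11  11  12  10  17 192 189 190
 189] [117 112  98  70   7   9  14  15  19  10  63  66  65  66  46  17  20  46
  63]
```

Both clues agree: the open fingertips image at (348,248), about 25 mm above the reported TCP. The shut tips rested on the cap's top at z 0.174 with the TCP at 0.163. So the fingertips sit about 28 mm farther back than stated, and I'll go correspondingly lower.

Call:
drive_tool(plan=[[0.03, 0.001, 0, 0], [0.06, 0.001, 0, 0], [0.085, 0.001, 0, 0], [0.105, 0.001, 0, 0], [0.118, 0.001, 0, 0], [0.128, 0.001, 0, 0], [0.128, 0.001, 0, 0], [0.128, 0.001, 0, 0]])

```text
time: 6.25
tool_pos: [0.4402, -0.3943, 0.132]
tool_rot: [0.5, 0.5, 0.5, -0.5]
contact_force: [0.1, 0.3, 0.8]
gripper_width: 0.994
```

Call:
drive_tool(plan=[[0, 0, 0, 0], [0, 0, 0, 0], [0, 0, 0, 0], [0, 0, 0, 0], [0, 0, 0, 0], [0, 0, 0, 0]], fingers=0.036)

```text
time: 6.85
tool_pos: [0.4401, -0.3947, 0.1327]
tool_rot: [0.501, 0.5, 0.499, -0.5]
contact_force: [-2.4, 0.4, 6.1]
gripper_width: 0.469
```

Call:
drive_tool(plan=[[0, 0, 0, 0], [0, 0, 0, 0], [0, 0, 0, 0]], fingers=0.03)

```text
time: 7.15
tool_pos: [0.4401, -0.3946, 0.1326]
tool_rot: [0.5, 0.5, 0.499, -0.5]
contact_force: [-2.0, 0.7, 6.1]
gripper_width: 0.476
```

Run:
```python
from h import *
C=cam("wrist");a=viewer.grab_frame("wrist")
s=status.state();print(s["gripper_width"],s["contact_force"],s["tool_pos"])
cv2.imwrite("pics/w6.png",a[130:,130:380])
```

```text
0.4735332721942407 [-1.84528135  0.21905114  5.5559128 ] [ 0.44011713 -0.39466316  0.13265363]
```

View pics/w6.png

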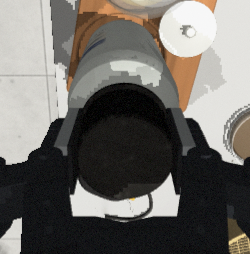

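The cap is held at 40 mm, with both fingers beside it. I'll lift and carry it past in front of the microscope.

Call:
drive_tool(plan=[[-0.01, 0, 0, 0], [-0.03, 0, 0, 0], [-0.06, 0, 0, 0], [-0.1, 0, 0, 0], [-0.14, 0, 0, 0], [-0.18, 0, 0, 0], [-0.2, 0, 0, 0], [-0.2, -0.005, -0.025, 0], [-0.2, -0.013, -0.065, 0], [-0.2, -0.021, -0.105, 0], [-0.2, -0.03, -0.145, 0], [-0.2, -0.038, -0.185, 0]])

```text
time: 8.4
tool_pos: [0.4011, -0.207, 0.3301]
tool_rot: [0.499, 0.5, 0.501, -0.5]
contact_force: [1.7, 0.8, -3.7]
gripper_width: 0.475
```

Call:
drive_tool(plan=[[0, -0.008, -0.04, 0], [0, -0.016, -0.08, 0], [0, -0.025, -0.12, 0], [0, -0.032, -0.16, 0], [0, -0.032, -0.2, 0], [0, -0.028, -0.24, 0], [0, -0.015, -0.28, 0], [0, 0, -0.32, 0], [0, 0.015, -0.36, 0], [0, 0.025, -0.395, 0], [0, 0.029, -0.415, 0], [0, 0.029, -0.424, 0]])

```text
time: 9.6
tool_pos: [0.4304, 0.2167, 0.3299]
tool_rot: [0.5, 0.499, 0.501, -0.5]
contact_force: [-0.5, -0.5, -3.3]
gripper_width: 0.472
```

Run:
```python
from h import *
C=cam("wrist");a=viewer.grab_frame("wrist");np.savez("w7.npz",*[np.array(x) for x in C])
s=status.state();print(s["gripper_width"],s["contact_force"],s["tool_pos"],s["time"])
cv2.imwrite("pics/w7.png",a)
d=viewer.grab_frame("side");cv2.imwrite("pics/s7.png",d)
cv2.imwrite("pics/v7.png",np.hstack([a[:,60:460],cv2.resize(d[150:278,220:320],(300,384))]))
```

```text
0.4793159092523367 [-0.41635338  0.24599925 -3.29155335] [0.43024846 0.21689232 0.33016843] 9.65
```

View pics/v7.png

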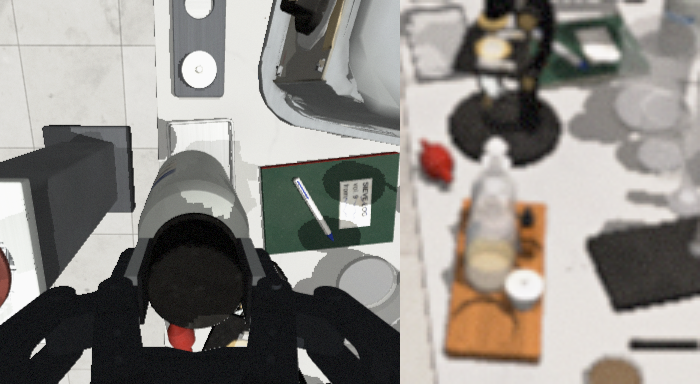

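Run:
```python
from h import *
z=np.load("w7.npz");W=[z[k] for k in z.files];D=cam("side");S=cam("scene")
print("tray +y rim corners",plane([(228,121),(292,119)],.016,W))
print("carrier -y corners",plane([(232,97),(285,95)],.024,W),"cruc2 knob/rim",plane([(260,69)],.061,W),plane([(260,70)],.05,W))
f=lambda p:((proj([p],D)[0]-[220,150])*3+[400,0]).round(0)
for h in(.008,.165,.18):print(h,"mid",f((.454,-.3166,h)),"third",f((.4695,-.237,h)))
a=cv2.imread("pics/w2.png")
# mid & third stopper: w1/w2 triangulation
import json
z=np.load("w5.npz");V=[z[k] for k in z.files];z=np.load("w1.npz");U=[z[k] for k in z.files]
print("pred w5 mid",[proj([(.454,-.3166,h)],V)[0].round(1) for h in(.165,.18)],"third",[proj([(.4685,-.236,h)],V)[0].round(1) for h in(.165,.18)])
cv2.imwrite("pics/v8.png",np.hstack([cv2.resize(cv2.imread("pics/s7.png")[180:260,225:275],(450,600),interpolation=2)[:, :],cv2.resize(cv2.imread("pics/w5.png")[0:150,220:310],(340,600),interpolation=2)]))
```

```text
tray +y rim corners [[0.39129471 0.25795878 0.016     ]
 [0.48453413 0.26101185 0.016     ]]
carrier -y corners [[0.39833835 0.29147092 0.024     ]
 [0.47258927 0.29429915 0.024     ]] cruc2 knob/rim [[0.43682979 0.32533016 0.061     ]] [[0.43699246 0.32496889 0.05      ]]
0.008 mid [489. 274.] third [493. 227.]
0.165 mid [493. 187.] third [496. 140.]
0.18 mid [493. 178.] third [497. 131.]
pred w5 mid [array([273.8,  94.4]), array([275.1,  94.3])] third [array([297.3, -30.1]), array([300.4, -39.2])]
```

View pics/v8.png

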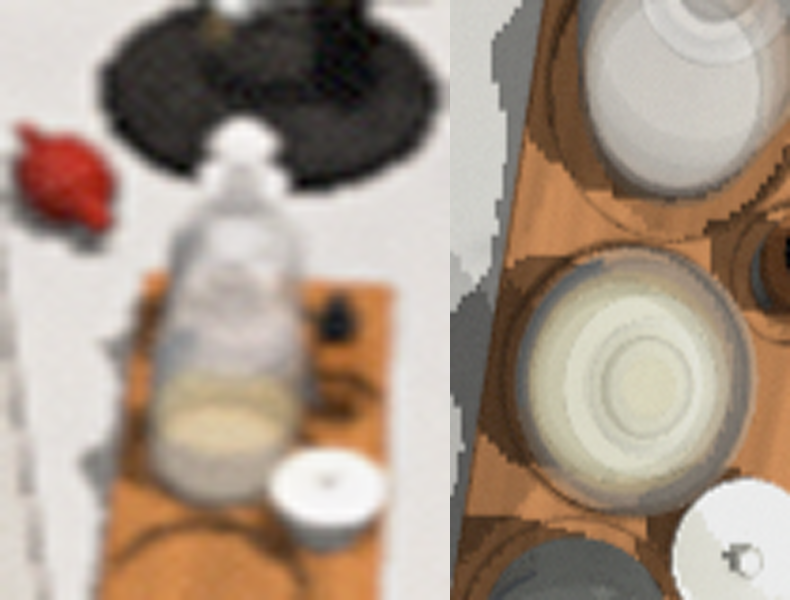

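Call:
drive_tool(plan=[[0, 0.004, 0.002, 0], [0.03, 0.008, 0.004, 0], [0.07, 0.008, 0.004, 0], [0.11, 0.008, 0.004, 0], [0.15, 0.008, 0.004, 0], [0.175, 0.008, 0.004, 0], [0.188, 0.008, 0.004, 0], [0.196, 0.008, 0.004, 0], [0.2, 0.008, 0.004, 0], [0.202, 0.008, 0.004, 0], [0.203, 0.008, 0.004, 0], [0.203, 0.008, 0.004, 0]])

```text
time: 10.9
tool_pos: [0.4396, 0.2112, 0.1294]
tool_rot: [0.5, 0.501, 0.5, -0.499]
contact_force: [0.5, 0.7, -4.0]
gripper_width: 0.472
```

Call:
drive_tool(plan=[[0.001, 0, 0, 0], [0.001, 0, 0, 0], [0.002, 0, 0, 0], [0.002, 0, 0, 0], [0.002, 0, 0, 0]])

```text
time: 11.4
tool_pos: [0.4392, 0.2111, 0.1267]
tool_rot: [0.5, 0.5, 0.5, -0.5]
contact_force: [0.0, -0.0, -1.8]
gripper_width: 0.47
```

Call:
drive_tool(plan=[[0.001, 0, 0, 0], [0.001, 0, 0, 0], [0.001, 0, 0, 0]])

```text
time: 11.7
tool_pos: [0.4394, 0.2113, 0.1267]
tool_rot: [0.5, 0.5, 0.5, -0.5]
contact_force: [-3.1, -0.3, 5.2]
gripper_width: 0.477
```

Call:
drive_tool(plan=[[0, 0, 0, 0], [0, 0, 0, 0], [0, 0, 0, 0], [0, 0, 0, 0], [0, 0, 0, 0], [0, 0, 0, 0], [-0.02, 0, 0, 0], [-0.06, 0, 0, 0], [-0.1, 0, 0, 0], [-0.15, 0, 0, 0], [-0.2, 0, 0, 0], [-0.22, 0, 0, 0]], fingers=0.085)

```text
time: 12.9
tool_pos: [0.4404, 0.2115, 0.352]
tool_rot: [0.502, 0.503, 0.498, -0.497]
contact_force: [0.2, -0.4, 0.5]
gripper_width: 0.994
```

Run:
```python
from h import *
C=cam("wrist");a=viewer.grab_frame("wrist");np.savez("w9.npz",*[np.array(x) for x in C])
s=status.state();print(s["gripper_width"],s["contact_force"],s["tool_pos"],s["time"])
cv2.imwrite("pics/w9.png",a)
# dark cap: largest dark blob in upper-middle region
g=cv2.cvtColor(a,6)
print("cap pred",proj([(.4394,.2115,.168)],C))
```

```text
0.9922138708041474 [0.44363858 0.28277105 2.25693175] [0.44099948 0.21161892 0.35379591] 12.95
cap pred [[251.68707579 168.83663139]]
```

View pics/w9.png

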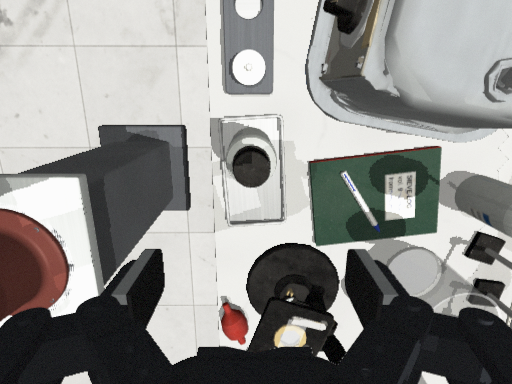

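The bottle stands upright on the tray, with its cap at (251,167) as predicted. The tray corners are near (222,115), (283,115), (285,221) and (229,224), and the second crucible is at (248,68).

Run:
```python
from h import *
z=np.load("w9.npz");W=[z[k] for k in z.files]
t=plane([(222,115),(283,115),(285,221),(229,224)],.016,W);print("tray",t.round(4).tolist(),t.mean(0))
print("cap",plane([(251,167)],.168,W),"cruc2",plane([(248,68)],.05,W),"carr",plane([(222,94),(272,93)],.024,W),"freepocket?",plane([(247,6)],.024,W))
print("microfoot",plane([(293,285)],.015,W))
# refine mid bottle stopper position from w5 & rack
z=np.load("w5.npz");V=[z[k] for k in z.files]
for h in(.165,.18):print(plane([(272.1,96.3)],h,V))
```

```text
tray [[0.3946, 0.2611, 0.016], [0.4873, 0.261, 0.016], [0.4953, 0.0876, 0.016], [0.4009, 0.0826, 0.016]] [0.44453235 0.17305762 0.016     ]
cap [[0.43865035 0.21356663 0.168     ]] cruc2 [[0.43486543 0.32477949 0.05      ]] carr [[0.39628547 0.29141152 0.024     ]
 [0.46957418 0.29277469 0.024     ]] freepocket? [[0.43376508 0.40546389 0.024     ]]
microfoot [[ 0.51331074 -0.03703227  0.015     ]]
[[ 0.45272597 -0.3179361   0.165     ]]
[[ 0.45190854 -0.31792498  0.18      ]]
```

Call:
drive_tool(plan=[[-0.02, -0.015, 0.04, 0], [-0.04, -0.03, 0.08, 0], [-0.05, -0.045, 0.12, 0], [-0.05, -0.06, 0.16, 0], [-0.05, -0.07, 0.2, 0], [-0.05, -0.07, 0.24, 0], [-0.05, -0.07, 0.28, 0], [-0.05, -0.06, 0.32, 0], [-0.05, -0.045, 0.36, 0], [-0.05, -0.03, 0.4, 0], [-0.04, -0.015, 0.44, 0], [-0.02, 0, 0.48, 0]])

```text
time: 14.15
tool_pos: [0.4397, -0.2712, 0.366]
tool_rot: [0.501, 0.5, 0.499, -0.5]
contact_force: [0.7, -0.4, 0.2]
gripper_width: 0.994
```

Run:
```python
from h import *
s=status.state();print(s["tool_pos"],s["time"])
```

```text
[ 0.43968644 -0.27124349  0.3660026 ] 14.15
```

Call:
drive_tool(plan=[[0, 0.006, 0.025, 0], [0.03, 0.012, 0.046, 0], [0.07, 0.012, 0.046, 0], [0.11, 0.012, 0.046, 0], [0.15, 0.012, 0.046, 0], [0.19, 0.012, 0.046, 0], [0.215, 0.012, 0.046, 0], [0.231, 0.012, 0.046, 0], [0.231, 0.012, 0.046, 0], [0.231, 0.012, 0.046, 0]])

```text
time: 15.15
tool_pos: [0.4514, -0.3154, 0.1352]
tool_rot: [0.5, 0.5, 0.5, -0.5]
contact_force: [0.1, -0.3, 1.2]
gripper_width: 0.995
```

Call:
drive_tool(plan=[[0, 0, 0, 0], [0, 0, 0, 0], [0, 0, 0, 0], [0, 0, 0, 0], [0, 0, 0, 0], [0, 0, 0, 0], [0, 0, 0, 0], [0, 0, 0, 0], [0, 0, 0, 0]], fingers=0.015)

```text
time: 16.05
tool_pos: [0.4515, -0.3154, 0.1353]
tool_rot: [0.501, 0.5, 0.499, -0.5]
contact_force: [1.2, 1.0, 5.6]
gripper_width: 0.273
```

Run:
```python
from h import *
s=status.state();print(s["tool_pos"],s["time"],s["gripper_width"]*85.4,s["contact_force"])
cv2.imwrite("pics/w10.png",viewer.grab_frame("wrist"))
```

```text
[ 0.45153976 -0.31540553  0.13531005] 16.05 23.29091340037862 [1.18643831 0.96913469 5.55892917]
```

Held at 23 mm on the 25 mm neck. Lift and carry.

Call:
drive_tool(plan=[[-0.01, 0, 0, 0], [-0.03, 0, 0, 0], [-0.06, 0, 0, 0], [-0.1, 0, 0, 0], [-0.14, 0, 0, 0], [-0.18, 0, 0, 0], [-0.2, -0.005, 0, 0], [-0.2, -0.015, -0.03, 0], [-0.2, -0.028, -0.065, 0], [-0.2, -0.042, -0.1, 0], [-0.2, -0.056, -0.135, 0], [-0.2, -0.065, -0.165, 0]])

```text
time: 17.3
tool_pos: [0.3843, -0.1482, 0.3328]
tool_rot: [0.499, 0.5, 0.501, -0.5]
contact_force: [1.4, -0.1, -2.7]
gripper_width: 0.271
```

Call:
drive_tool(plan=[[0, -0.008, -0.035, 0], [0, -0.015, -0.07, 0], [0, -0.015, -0.11, 0], [0, -0.015, -0.15, 0], [0, 0, -0.18, 0], [0, 0.015, -0.21, 0], [0, 0.03, -0.24, 0], [0, 0.045, -0.265, 0], [0, 0.055, -0.278, 0], [0, 0.058, -0.281, 0], [0, 0.058, -0.281, 0], [0, 0.058, -0.281, 0]])

```text
time: 18.5
tool_pos: [0.4434, 0.1303, 0.3338]
tool_rot: [-0.5, -0.5, -0.5, 0.501]
contact_force: [0.2, 0.0, -2.8]
gripper_width: 0.279
```

Run:
```python
from h import *
s=status.state();print(s["tool_pos"],s["time"],s["gripper_width"]*85.4,s["contact_force"])
```

```text
[0.44342037 0.13034984 0.33379542] 18.5 23.854297943819812 [ 0.15325702  0.01568712 -2.80356516]
```

Call:
drive_tool(plan=[[0.03, 0, 0, 0], [0.07, 0, 0, 0], [0.11, 0, 0, 0], [0.15, 0, 0, 0], [0.175, 0, 0, 0], [0.188, 0, 0, 0], [0.196, 0, 0, 0], [0.2, 0, 0, 0], [0.202, 0, 0, 0], [0.203, 0, 0, 0], [0.204, 0, 0, 0], [0.204, 0, 0, 0]])

```text
time: 19.7
tool_pos: [0.4443, 0.1311, 0.131]
tool_rot: [0.5, 0.5, 0.5, -0.5]
contact_force: [0.3, 0.9, -3.2]
gripper_width: 0.273
```

Call:
drive_tool(plan=[[0.001, 0, 0, 0], [0.001, 0, 0, 0], [0.001, 0, 0, 0]])

```text
time: 20.0
tool_pos: [0.444, 0.131, 0.1294]
tool_rot: [0.5, 0.5, 0.5, -0.5]
contact_force: [0.5, 0.3, -3.9]
gripper_width: 0.272
```

Call:
drive_tool(plan=[[0.001, 0, 0, 0], [0.001, 0, 0, 0], [0.002, 0, 0, 0], [0.002, 0, 0, 0], [0.002, 0, 0, 0]])

```text
time: 20.5
tool_pos: [0.4448, 0.1311, 0.1292]
tool_rot: [0.5, 0.5, 0.5, -0.5]
contact_force: [-2.2, 0.3, 6.4]
gripper_width: 0.273
```

Landed, with the force now upward. Release, rise, and check by masks.

Call:
drive_tool(plan=[[0, 0, 0, 0], [0, 0, 0, 0], [0, 0, 0, 0], [0, 0, 0, 0], [0, 0, 0, 0], [0, 0, 0, 0], [0, 0, 0, 0], [-0.03, 0, 0, 0], [-0.07, 0, 0, 0], [-0.12, 0, 0, 0], [-0.17, 0, 0, 0], [-0.22, 0, 0, 0]], fingers=0.085)

```text
time: 21.7
tool_pos: [0.4436, 0.1309, 0.3494]
tool_rot: [0.5, 0.5, 0.5, -0.5]
contact_force: [1.1, 0.1, -0.3]
gripper_width: 0.994
```

Call:
drive_tool(plan=[[-0.04, 0, 0.02, 0], [-0.05, -0.01, 0.04, 0], [-0.05, -0.01, 0.04, 0]])

```text
time: 22.0
tool_pos: [0.4345, 0.0899, 0.401]
tool_rot: [0.501, 0.502, 0.498, -0.499]
contact_force: [0.4, -0.0, 0.5]
gripper_width: 0.994
```

Run:
```python
from h import *
C=cam("wrist");a=viewer.grab_frame("wrist");np.savez("w11.npz",*[np.array(x) for x in C]);cv2.imwrite("pics/w11.png",a)
s=status.state();print(s["tool_pos"],s["time"])
P=lambda p:proj([p],C)[0].round(0)
print("cap",P((.4387,.2135,.168)),"mid",P((.444,.131,.174)),P((.444,.131,.159)))
h=cv2.cvtColor(a,cv2.COLOR_BGR2HSV)
u,v=P((.4387,.2135,.168)).astype(int)
m=cv2.inRange(h[:,:,2],0,50);n,l,st,ce=cv2.connectedComponentsWithStats(m)
for i in range(1,n):
  if 150<st[i,4]<3000: print("dark",st[i],ce[i].round(1))
hsv=cv2.inRange(h,(18,30,120),(35,255,255));n,l,st,ce=cv2.connectedComponentsWithStats(hsv)
for i in range(1,n):
  if 80<st[i,4]<6000: print("yellow",st[i],ce[i].round(1))
```

```text
[0.43427063 0.09060947 0.39864445] 22.05
cap [256.  52.] mid [261. 127.] [260. 126.]
dark [185  93   8  86 233] [188.7 139.3]
dark [ 97 115  49 107 848] [110.9 158.7]
dark [348 132  59  34 716] [373.9 150.9]
dark [465 157  39  33 585] [482.1 173.6]
yellow [242 101  37  37 204] [259.5 115.1]
yellow [278 228  31  21 237] [291.3 235.9]
yellow [281 245  35  28 312] [297.  254.3]
```

Call:
drive_tool(plan=[[0, -0.03, 0.035, 0], [0, -0.06, 0.07, 0], [0, -0.064, 0.11, 0], [0, -0.064, 0.15, 0], [0, -0.055, 0.19, 0], [0, -0.04, 0.23, 0], [0, -0.02, 0.27, 0], [0.02, 0, 0.31, 0], [0.05, 0.03, 0.35, 0], [0.08, 0.05, 0.38, 0], [0.11, 0.056, 0.42, 0], [0.13, 0.056, 0.44, 0]])

```text
time: 23.25
tool_pos: [0.49, -0.3494, 0.2615]
tool_rot: [0.498, 0.5, 0.502, -0.5]
contact_force: [-0.0, 0.3, -0.1]
gripper_width: 0.995
```

Call:
drive_tool(plan=[[0, 0, 0.01, 0], [0, 0, 0.01, 0], [0, 0, 0.01, 0]])

```text
time: 23.55
tool_pos: [0.4907, -0.3583, 0.2689]
tool_rot: [0.501, 0.5, 0.5, -0.5]
contact_force: [-0.2, -0.3, 0.7]
gripper_width: 0.997
```

```bash
cat >> h.py <<'E'
def white(a,guess,lo=215,r=60):
    h=cv2.cvtColor(a,cv2.COLOR_BGR2HSV);m=cv2.inRange(h,(0,0,lo),(180,40,255))
    m=cv2.morphologyEx(m,cv2.MORPH_OPEN,np.ones((5,5)))
    out=[]
    for c in cv2.findContours(m,0,2)[0]:
        if cv2.contourArea(c)>150 and len(c)>5:
            (x,y),rr=cv2.minEnclosingCircle(c)
            if np.hypot(x-guess[0],y-guess[1])<r: out.append((round(x,1),round(y,1),round(rr,1),cv2.contourArea(c),np.round(cv2.fitEllipse(c)[0],1)))
    return out
E
python3 - <<'E'
from h import *
C=cam("wrist");a=viewer.grab_frame("wrist");np.savez("w12.npz",*[np.array(x) for x in C]);cv2.imwrite("pics/w12.png",a)
s=status.state();print(s["tool_pos"],s["time"],s["joint_pos"])
g=proj([(.4912,-.364,.046)],C)[0];print(g)
for lo in(190,215,235):
  for w in white(a,g,lo): print(lo,w,plane([w[:2]],.046,C)[0].round(4))
# step-1 check from w11
z=np.load("w11.npz");W=[z[k] for k in z.files];b=cv2.imread("pics/w11.png")
print(b[30:80:6,256].max(1),b[52,215:300:6].max(1))
E
```

```text
[ 0.49080982 -0.35828715  0.26955115] 23.6 [-7.53217764e-01 -1.49986564e-02  1.59843648e+00  4.85016315e-04
  1.55520328e+00 -7.54282689e-01]
[254.18938236 165.83301616]
190 (253.3, 167.2, 18.4, 954.0, array([253.2, 166.7])) [ 0.4901 -0.3657  0.046 ]
190 (302.7, 169.9, 245.6, 63104.0, array([297.8, 175.7])) [ 0.5509 -0.3691  0.046 ]
215 (253.1, 166.7, 18.0, 943.5, array([253.1, 166.7])) [ 0.4899 -0.3651  0.046 ]
235 (253.0, 166.4, 17.6, 541.5, array([254.6, 162.3])) [ 0.4897 -0.3647  0.046 ]
[237  42  71  70  67  69  69  65 135] [200 150 167 165  40  79  71  63  66  69 241 244 235 235 235]
```

The crucible's rim disc is at (253,167), giving (0.490, -0.365) with radius 21 mm; both fit. For the grasp I'll turn the tool 30° to keep the camera away from the third bottle.

Call:
drive_tool(plan=[[0.01, -0.001, 0.007, 1], [0.03, -0.001, 0.007, 2], [0.06, -0.001, 0.007, 3], [0.09, -0.001, 0.007, 3.75], [0.13, -0.001, 0.007, 3.75], [0.17, -0.001, 0.007, 3.75], [0.2, -0.001, 0.007, 3.75], [0.2, -0.001, 0.007, 3.75], [0.2, -0.001, 0.007, 3.75]])

```text
time: 24.5
tool_pos: [0.4899, -0.3659, 0.0693]
tool_rot: [0.355, 0.612, 0.353, -0.612]
contact_force: [0.6, -0.5, 0.5]
gripper_width: 0.999
```

Run:
```python
from h import *
from scipy.spatial.transform import Rotation as R
C=cam("wrist");a=viewer.grab_frame("wrist");cv2.imwrite("pics/w13.png",a)
s=status.state();q=s["tool_rot"];print(s["tool_pos"],s["time"],s["contact_force"]);print(R.from_quat(np.r_[q[1:],q[0]]).as_matrix().round(2))
g=proj([(.490,-.365,.046)],C)[0];print(g)
for lo in(200,225):
  for w in white(a,g,lo): print(lo,w,plane([w[:2]],.046,C)[0].round(4))
```

```text
[ 0.49066915 -0.36672178  0.07063874] 24.55 [ 0.18854356  0.75140181 -0.39406584]
[[ 0.    0.87 -0.5 ]
 [-0.   -0.5  -0.87]
 [-1.    0.    0.  ]]
[253.73236966 225.38091617]
200 (255.5, 211.5, 32.0, 1068.0, array([256.2, 204.5])) [ 0.4954 -0.3577  0.046 ]
225 (256.0, 211.0, 31.6, 1051.5, array([256.7, 204.6])) [ 0.4959 -0.3576  0.046 ]
```

Run:
```python
from h import *
C=cam("wrist");a=cv2.imread("pics/w13.png")
g=proj([(.490,-.365,.046)],C)[0]
for lo in(60,90,120,150):
  for w in white(a,g,lo,45): print(lo,w,plane([w[:2]],.046,C)[0].round(4))
cv2.imwrite("pics/v14.png",cv2.resize(a[100:,120:400],(700,710))[:600])
```

```text
60 (253.7, 224.3, 36.1, 3803.0, array([253.8, 224. ])) [ 0.4908 -0.3658  0.046 ]
90 (253.7, 224.3, 36.1, 3803.0, array([253.8, 224. ])) [ 0.4908 -0.3658  0.046 ]
120 (253.7, 224.3, 36.1, 3768.0, array([253.8, 224.2])) [ 0.4908 -0.3658  0.046 ]
150 (256.0, 211.5, 32.5, 1237.5, array([255.9, 205.8])) [ 0.4962 -0.3593  0.046 ]
```

View pics/v14.png

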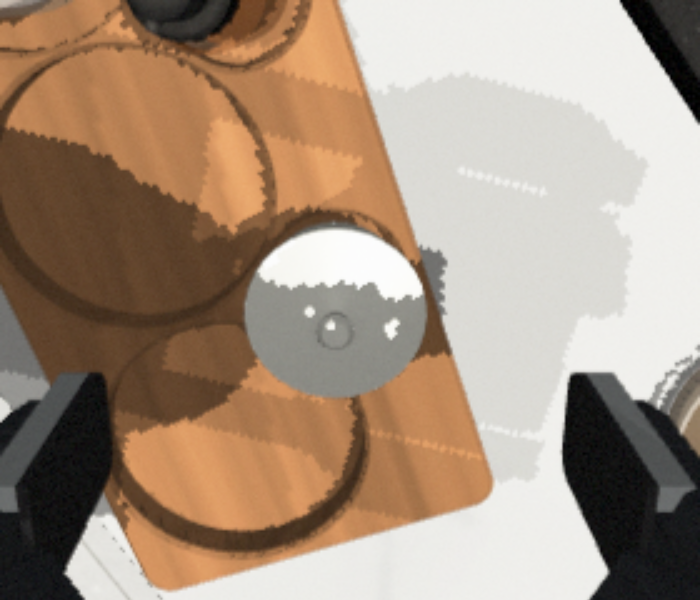

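The crucible is at (254,224), giving (0.4908, -0.3658), centred under the tool. That was the last viewed picture, so from here I check with masks and forces. Descend and grip.

Call:
drive_tool(plan=[[0.02, 0, 0, 0], [0.036, 0, 0, 0], [0.046, 0, 0, 0], [0.052, 0, 0, 0], [0.055, 0, 0, 0], [0.055, 0, 0, 0]])

```text
time: 25.15
tool_pos: [0.489, -0.366, 0.0123]
tool_rot: [-0.353, -0.612, -0.354, 0.612]
contact_force: [-0.1, -0.5, 0.2]
gripper_width: 0.994
```

Call:
drive_tool(plan=[[0, 0, 0, 0], [0, 0, 0, 0], [0, 0, 0, 0], [0, 0, 0, 0], [0, 0, 0, 0], [0, 0, 0, 0]], fingers=0.034)

```text
time: 25.75
tool_pos: [0.4896, -0.3666, 0.0135]
tool_rot: [0.354, 0.613, 0.353, -0.612]
contact_force: [-1.2, -0.5, 5.2]
gripper_width: 0.467
```

Run:
```python
from h import *
s=status.state();print(s["tool_pos"],s["time"],s["gripper_width"]*85.4,s["contact_force"])
```

```text
[ 0.4895567  -0.36662521  0.01348621] 25.75 39.885333799675415 [-1.23880458 -0.5386223   5.16679457]
```

Call:
drive_tool(plan=[[-0.005, 0, 0, 0], [-0.015, 0, 0, 0], [-0.03, 0, 0, 0], [-0.06, 0, 0, 0], [-0.1, 0, 0, 0], [-0.15, 0, 0, 0], [-0.19, 0, 0, 0], [-0.19, 0, 0, 0]])

```text
time: 26.55
tool_pos: [0.4921, -0.3689, 0.2127]
tool_rot: [0.359, 0.614, 0.348, -0.611]
contact_force: [-0.0, -0.3, 0.2]
gripper_width: 0.47
```

Run:
```python
from h import *
C=cam("wrist");a=viewer.grab_frame("wrist")
s=status.state();t=s["tool_pos"];print(t,s["time"],s["gripper_width"]*85.4,s["contact_force"])
g=proj([t+[0,0,.033]],C)[0];print(g)
for lo in(60,90,120,200):
  for w in white(a,g,lo,45): print(lo,w)
```

```text
[ 0.49084513 -0.36768918  0.20864292] 26.6 40.27235142689146 [-0.61845045  0.48147545 -0.13294306]
[251.67416802 271.84094   ]
```

Call:
drive_tool(plan=[[-0.03, 0, 0, -0.9], [-0.06, 0, 0, -1.9], [-0.09, 0, 0, -2.8], [-0.12, 0, 0, -3.75], [-0.12, 0, 0, -3.75], [-0.12, 0, 0, -3.75]])

```text
time: 27.2
tool_pos: [0.4888, -0.3658, 0.3218]
tool_rot: [0.499, 0.5, 0.5, -0.5]
contact_force: [0.2, 0.4, -0.5]
gripper_width: 0.471
```

Run:
```python
from h import *
s=status.state();print(s["tool_pos"],s["tool_rot"],s["time"],s["gripper_width"]*85.4,s["contact_force"])
z=np.load("w12.npz");W=[z[k] for k in z.files]
```

```text
[ 0.48879808 -0.36580095  0.32175664] [ 0.49937871  0.50039315  0.49984224 -0.50038519] 27.2 40.2198068193442 [ 0.15232567  0.43344734 -0.54049752]
```

Call:
drive_tool(plan=[[0, -0.02, -0.03, 0], [0, -0.04, -0.07, 0], [0, -0.06, -0.11, 0], [0, -0.08, -0.15, 0], [0, -0.1, -0.19, 0], [0, -0.115, -0.23, 0], [0, -0.118, -0.27, 0], [0, -0.118, -0.31, 0], [0, -0.118, -0.35, 0], [0, -0.118, -0.39, 0], [0, -0.11, -0.43, 0], [0, -0.1, -0.47, 0]])

```text
time: 28.4
tool_pos: [0.3878, 0.1056, 0.3197]
tool_rot: [-0.499, -0.499, -0.5, 0.501]
contact_force: [0.7, -1.2, -0.3]
gripper_width: 0.471
```

Call:
drive_tool(plan=[[0, 0.01, -0.04, 0], [0, 0.02, -0.08, 0], [0, 0.03, -0.12, 0], [0, 0.04, -0.16, 0], [0, 0.045, -0.2, 0], [0, 0.045, -0.235, 0], [0, 0.045, -0.255, 0], [0, 0.045, -0.255, 0], [0, 0.045, -0.255, 0]])

```text
time: 29.3
tool_pos: [0.4332, 0.3584, 0.3198]
tool_rot: [-0.5, -0.498, -0.5, 0.502]
contact_force: [0.1, -0.1, -0.0]
gripper_width: 0.471
```

Run:
```python
from h import *
C=cam("wrist");a=viewer.grab_frame("wrist");np.savez("w15.npz",*[np.array(x) for x in C]);cv2.imwrite("pics/w15.png",a)
s=status.state();t=s["tool_pos"];print(t,s["time"],s["gripper_width"]*85.4,s["contact_force"])
g=proj([(.434,.407,.012)],C)[0];print("pocket guess",g,"cruc2",proj([(.435,.325,.05)],C))
h=cv2.cvtColor(a,cv2.COLOR_BGR2HSV)
u,v=g.astype(int)
print(h[v-50:v+55:5,u,2]);print(h[v,u-60:u+60:5,2])
# dark grey carrier
p=proj([(.434,.365,.024)],C)[0].astype(int);print(p,a[p[1]-3:p[1]+3,p[0]-35:p[0]-25].mean((0,1)))
for lo in(200,235):
  for w in white(a,g,lo,150): print(lo,w,plane([w[:2]],.012,C)[0].round(4))
```

```text
[0.43347505 0.35807383 0.3204394 ] 29.35 40.16465762802376 [ 0.97767814 -0.18216792 -0.70544967]
pocket guess [255.41240637 115.60754471] cruc2 [[256.11195491 177.78282793]]
[239 240 239 239 241 127 133 140 249 248 247 249 246 130 130 131 129 112
 106  83 250]
[231 230 229 230 237 239 240 148 134 136 245 247 247 247 248  83 145 130
 240 238 241 241 241 240]
[255 146] [226.31666667 230.16666667 230.8       ]
200 (273.0, 220.5, 13.3, 201.5, array([275.2, 219.7])) [0.4619 0.2452 0.012 ]
200 (327.5, 138.5, 15.2, 176.5, array([327.1, 142.5])) [0.5394 0.3744 0.012 ]
200 (342.0, 87.5, 31.5, 505.0, array([341.7,  85.8])) [0.5547 0.4451 0.012 ]
200 (357.5, 19.0, 20.8, 300.0, array([358.5,  14.1])) [0.568  0.5303 0.012 ]
200 (186.4, 125.0, 224.5, 66793.5, array([180.4, 123.9])) [0.3342 0.3938 0.012 ]
235 (333.5, 231.0, 44.6, 1865.0, array([329.9, 230.3])) [0.5592 0.2272 0.012 ]
235 (242.0, 201.0, 24.7, 633.5, array([239.5, 200.3])) [0.4132 0.2779 0.012 ]
235 (256.6, 177.1, 15.7, 704.5, array([256.5, 176.9])) [0.4358 0.3162 0.012 ]
235 (255.5, 113.0, 12.5, 434.5, array([255.5, 113.2])) [0.4341 0.4106 0.012 ]
235 (278.5, 84.8, 108.4, 14407.5, array([277.8,  58.4])) [0.4661 0.4487 0.012 ]
```

Call:
drive_tool(plan=[[0.03, 0, 0, 0], [0.07, 0, 0, 0], [0.1, 0, 0, 0], [0.12, 0, 0, 0], [0.12, 0, 0, 0], [0.12, 0, 0, 0]])

```text
time: 29.95
tool_pos: [0.4341, 0.3581, 0.2027]
tool_rot: [-0.5, -0.5, -0.5, 0.5]
contact_force: [0.5, 0.1, -0.3]
gripper_width: 0.467
```

Run:
```python
from h import *
C=cam("wrist");a=viewer.grab_frame("wrist");cv2.imwrite("pics/w16.png",a)
s=status.state();t=s["tool_pos"];print(t,s["time"])
g=proj([(.434,.41,.012)],C)[0];k=proj([(.4355,.325,.05)],C)[0];print(g,k)
for lo in(200,235):
  for q,z in((g,.012),(g,.018),(k,.046)):
    for w in white(a,q,lo,25): print(lo,z,w,plane([w[:2]],z,C)[0].round(4))
g=proj([t+[0,0,.033]],C)[0];print(g)
for lo in(50,70,90,120):
  for w in white(a,g,lo,45): print("held",lo,w,plane([w[:2]],t[2]+.033,C)[0]-t)
```

```text
[0.43474    0.35868791 0.20392934] 30.0
[253.83092386 119.72132078] [255.43532056 206.29944586]
200 0.012 (254.5, 119.9, 17.5, 836.5, array([253.9, 119.6])) [0.4347 0.4098 0.012 ]
200 0.018 (254.5, 119.9, 17.5, 836.5, array([253.9, 119.6])) [0.4347 0.4102 0.018 ]
200 0.046 (255.3, 204.8, 21.3, 1208.5, array([255.4, 203.9])) [0.4354 0.3252 0.046 ]
235 0.012 (254.4, 119.6, 17.0, 791.0, array([254. , 119.7])) [0.4346 0.4101 0.012 ]
235 0.018 (254.4, 119.6, 17.0, 791.0, array([254. , 119.7])) [0.4346 0.4105 0.018 ]
235 0.046 (255.5, 205.4, 21.2, 1169.0, array([255.3, 203.6])) [0.4356 0.3246 0.046 ]
[255.12590199 277.58599851]
```

Call:
drive_tool(plan=[[0, 0, -0.02, 0], [0, 0, -0.045, 0], [0.03, 0, -0.051, 0], [0.07, 0, -0.051, 0], [0.11, 0, -0.051, 0], [0.14, 0, -0.051, 0], [0.155, 0, -0.051, 0], [0.155, 0, -0.051, 0], [0.155, 0, -0.051, 0]])

```text
time: 30.9
tool_pos: [0.4355, 0.4109, 0.0497]
tool_rot: [0.5, 0.501, 0.5, -0.499]
contact_force: [0.3, 0.3, -0.3]
gripper_width: 0.47
```

Call:
drive_tool(plan=[[0, 0, 0, 0], [0, 0, 0, 0]])

```text
time: 31.1
tool_pos: [0.4354, 0.411, 0.0498]
tool_rot: [0.5, 0.501, 0.5, -0.499]
contact_force: [0.4, -0.3, -0.1]
gripper_width: 0.472
```

Call:
drive_tool(plan=[[0.008, -0.001, 0.0015, 0], [0.016, -0.001, 0.0015, 0], [0.022, -0.001, 0.0015, 0], [0.026, -0.001, 0.0015, 0], [0.028, -0.001, 0.0015, 0], [0.03, -0.001, 0.0015, 0], [0.031, -0.001, 0.0015, 0], [0.031, -0.001, 0.0015, 0]])

```text
time: 31.9
tool_pos: [0.4329, 0.4088, 0.0175]
tool_rot: [0.5, 0.5, 0.5, -0.5]
contact_force: [-3.1, -1.1, 4.7]
gripper_width: 0.469
```

Call:
drive_tool(plan=[[0.001, 0, 0, 0], [0.001, 0, 0, 0]])

```text
time: 32.1
tool_pos: [0.433, 0.409, 0.0175]
tool_rot: [0.5, 0.5, 0.5, -0.5]
contact_force: [-5.3, -2.7, 9.4]
gripper_width: 0.468
```

Contact came at the expected seat height of 0.0175. Ease 1 mm, release and rise.

Call:
drive_tool(plan=[[-0.001, 0, 0, 0], [-0.001, 0, 0, 0]])

```text
time: 32.3
tool_pos: [0.4335, 0.409, 0.0175]
tool_rot: [0.5, 0.501, 0.5, -0.499]
contact_force: [-1.8, -1.1, 5.7]
gripper_width: 0.474
```

Call:
drive_tool(plan=[[0, 0, 0, 0], [0, 0, 0, 0], [0, 0, 0, 0], [0, 0, 0, 0], [0, 0, 0, 0], [-0.02, 0, 0, 0], [-0.06, 0, 0, 0], [-0.1, 0, 0.02, 0], [-0.15, 0, 0.04, 0], [-0.19, 0, 0.05, 0], [-0.19, 0, 0.05, 0], [-0.19, 0, 0.05, 0]], fingers=0.07)

```text
time: 33.5
tool_pos: [0.4337, 0.3588, 0.2081]
tool_rot: [0.5, 0.501, 0.5, -0.499]
contact_force: [-0.5, -0.3, -1.0]
gripper_width: 0.823
```

Run:
```python
from h import *
C=cam("wrist");a=viewer.grab_frame("wrist");cv2.imwrite("pics/w17.png",a)
s=status.state();t=s["tool_pos"];print(t,s["time"])
g=proj([(.4344,.41,.05)],C)[0];k=proj([(.4355,.325,.046)],C)[0];print(g,k)
for lo in(200,235):
  for q in(g,k):
    for w in white(a,q,lo,25): print(lo,w,plane([w[:2]],.05,C)[0].round(4))
```

```text
[0.43277091 0.35836973 0.20590851] 33.55
[254.14127    123.17013851] [255.26483101 204.2173756 ]
235 (253.9, 123.3, 23.0, 1565.0, array([253.7, 123.2])) [0.4342 0.4099 0.05  ]
235 (255.1, 204.0, 20.7, 1223.0, array([255.2, 204.1])) [0.4353 0.3266 0.05  ]
```

The crucible is seated at (0.4342, 0.4099) against the pocket at (0.4344, 0.410), and its rim is round, so it is upright. Next the glass bottle goes back.

Call:
drive_tool(plan=[[-0.03, 0, 0.02, 0], [-0.04, 0.003, 0.06, 0], [-0.04, 0.006, 0.1, 0], [-0.04, 0.009, 0.14, 0], [-0.04, 0.011, 0.18, 0], [-0.04, 0.011, 0.215, 0], [-0.03, 0.011, 0.227, 0], [0, 0.011, 0.227, 0], [0.03, 0.011, 0.227, 0], [0.03, 0.011, 0.227, 0], [0.03, 0.011, 0.227, 0]], fingers=0.085)

```text
time: 34.65
tool_pos: [0.4429, 0.1319, 0.1747]
tool_rot: [0.499, 0.499, 0.501, -0.501]
contact_force: [-0.9, 0.7, 0.3]
gripper_width: 0.991
```

Run:
```python
from h import *
C=cam("wrist");a=viewer.grab_frame("wrist");cv2.imwrite("pics/w18.png",a)
s=status.state();t=s["tool_pos"];print(t,s["time"],s["gripper_width"])
```

```text
[0.44398736 0.13202718 0.17646167] 34.7 0.9919051871437659
```

Call:
drive_tool(plan=[[0.02, 0.0005, 0.001, 0], [0.035, 0.0005, 0.001, 0], [0.045, 0.0005, 0.001, 0], [0.045, 0.0005, 0.001, 0], [0.045, 0.0005, 0.001, 0]])

```text
time: 35.2
tool_pos: [0.4447, 0.1306, 0.1317]
tool_rot: [0.5, 0.5, 0.5, -0.5]
contact_force: [0.4, 0.3, 0.2]
gripper_width: 0.996
```

Call:
drive_tool(plan=[[0, 0, 0, 0], [0, 0, 0, 0], [0, 0, 0, 0], [0, 0, 0, 0], [0, 0, 0, 0], [0, 0, 0, 0], [0, 0, 0, 0], [0, 0, 0, 0], [0, 0, 0, 0]], fingers=0.015)

```text
time: 36.1
tool_pos: [0.445, 0.1305, 0.132]
tool_rot: [0.5, 0.5, 0.5, -0.5]
contact_force: [0.8, 0.1, 3.8]
gripper_width: 0.276
```

Call:
drive_tool(plan=[[-0.01, 0, 0, 0], [-0.03, 0, 0, 0], [-0.06, 0, 0, 0], [-0.1, 0, 0, 0], [-0.14, 0, 0, 0], [-0.18, 0, 0, 0], [-0.2, -0.015, 0.01, 0], [-0.2, -0.035, 0.035, 0], [-0.2, -0.055, 0.065, 0], [-0.2, -0.07, 0.1, 0], [-0.2, -0.074, 0.135, 0], [-0.2, -0.074, 0.17, 0]])

```text
time: 37.3
tool_pos: [0.3691, -0.0403, 0.3306]
tool_rot: [0.5, 0.5, 0.501, -0.5]
contact_force: [0.9, -0.1, -3.0]
gripper_width: 0.269
```

Call:
drive_tool(plan=[[0, 0, 0.035, 0], [0, 0.005, 0.07, 0], [0, 0.02, 0.11, 0], [0, 0.035, 0.15, 0], [0, 0.05, 0.19, 0], [0, 0.065, 0.225, 0], [0, 0.075, 0.255, 0], [0, 0.081, 0.271, 0], [0, 0.081, 0.276, 0], [0, 0.081, 0.276, 0], [0, 0.081, 0.276, 0]])

```text
time: 38.4
tool_pos: [0.4511, -0.3145, 0.3311]
tool_rot: [0.5, 0.5, 0.501, -0.5]
contact_force: [-0.9, 0.1, -2.9]
gripper_width: 0.269
```

Run:
```python
from h import *
s=status.state();print(s["tool_pos"],s["time"],s["gripper_width"]*85.4,s["contact_force"])
```

```text
[ 0.4510711  -0.31450937  0.33107132] 38.4 22.958376965634546 [-0.90694826  0.09087969 -2.88939735]
```

Call:
drive_tool(plan=[[0.03, 0, 0.001, 0], [0.07, 0, 0.001, 0], [0.11, 0, 0.001, 0], [0.145, 0, 0.001, 0], [0.165, 0, 0.001, 0], [0.178, 0, 0.001, 0], [0.186, 0, 0.001, 0], [0.19, 0, 0.001, 0], [0.192, 0, 0.001, 0], [0.193, 0, 0.001, 0], [0.194, 0, 0.001, 0], [0.194, 0, 0.001, 0]])

```text
time: 39.6
tool_pos: [0.4518, -0.3168, 0.1381]
tool_rot: [0.5, 0.5, 0.5, -0.5]
contact_force: [0.1, -0.5, -1.9]
gripper_width: 0.276
```

Call:
drive_tool(plan=[[0.001, 0, 0, 0], [0.001, 0, 0, 0], [0.001, 0, 0, 0]])

```text
time: 39.9
tool_pos: [0.4521, -0.3172, 0.1379]
tool_rot: [0.501, 0.5, 0.499, -0.5]
contact_force: [-0.5, 0.4, 4.3]
gripper_width: 0.273
```

It touched down at the expected 0.138. Release and go back for the plastic bottle.

Call:
drive_tool(plan=[[0, 0, 0, 0], [0, 0, 0, 0], [0, 0, 0, 0], [0, 0, 0, 0], [0, 0, 0, 0], [0, 0, 0, 0], [0, 0, 0, 0], [-0.03, 0, 0, 0], [-0.08, 0, 0, 0], [-0.13, 0, 0, 0], [-0.18, 0, 0, 0], [-0.23, 0, 0, 0]], fingers=0.085)

```text
time: 41.1
tool_pos: [0.4512, -0.3163, 0.3685]
tool_rot: [0.5, 0.5, 0.5, -0.5]
contact_force: [0.7, -0.4, 0.2]
gripper_width: 0.993
```

Call:
drive_tool(plan=[[-0.03, -0.01, -0.03, 0], [-0.03, -0.025, -0.07, 0], [-0.03, -0.04, -0.11, 0], [-0.03, -0.055, -0.15, 0], [-0.03, -0.07, -0.19, 0], [-0.03, -0.08, -0.23, 0], [-0.03, -0.082, -0.27, 0], [-0.03, -0.082, -0.31, 0], [-0.03, -0.07, -0.35, 0], [-0.03, -0.055, -0.39, 0], [-0.03, -0.04, -0.43, 0], [-0.02, -0.025, -0.47, 0]])

```text
time: 42.3
tool_pos: [0.4271, 0.1556, 0.3881]
tool_rot: [0.501, 0.501, 0.499, -0.499]
contact_force: [1.3, 0.1, -0.2]
gripper_width: 0.997
```

Run:
```python
from h import *
s=status.state();print(s["tool_pos"],s["time"],s["gripper_width"]*85.4,s["contact_force"])
```

```text
[0.42709894 0.15555951 0.38811949] 42.3 85.15618479449283 [ 1.28993988  0.09213542 -0.21816562]
```

Call:
drive_tool(plan=[[0.02, 0.006, -0.03, 0], [0.06, 0.012, -0.056, 0], [0.1, 0.012, -0.056, 0], [0.14, 0.012, -0.056, 0], [0.18, 0.012, -0.056, 0], [0.215, 0.012, -0.056, 0], [0.24, 0.012, -0.056, 0], [0.253, 0.012, -0.056, 0], [0.26, 0.012, -0.056, 0], [0.26, 0.012, -0.056, 0], [0.26, 0.012, -0.056, 0]])

```text
time: 43.4
tool_pos: [0.4396, 0.2098, 0.128]
tool_rot: [0.5, 0.501, 0.5, -0.499]
contact_force: [0.1, -0.0, 0.2]
gripper_width: 0.999
```

Call:
drive_tool(plan=[[0, 0, 0, 0], [0, 0, 0, 0], [0, 0, 0, 0], [0, 0, 0, 0], [0, 0, 0, 0], [0, 0, 0, 0], [0, 0, 0, 0]], fingers=0.03)

```text
time: 44.1
tool_pos: [0.439, 0.2098, 0.1275]
tool_rot: [0.5, 0.5, 0.5, -0.5]
contact_force: [-2.4, -0.1, 5.6]
gripper_width: 0.476
```

Call:
drive_tool(plan=[[-0.01, 0, 0, 0], [-0.03, 0, 0, 0], [-0.06, 0, 0, 0], [-0.1, 0, 0, 0], [-0.14, 0, 0, 0], [-0.18, 0, 0, 0], [-0.2, -0.01, 0.03, 0], [-0.2, -0.025, 0.065, 0], [-0.2, -0.04, 0.1, 0], [-0.2, -0.055, 0.14, 0], [-0.2, -0.069, 0.18, 0], [-0.2, -0.069, 0.22, 0]])

```text
time: 45.3
tool_pos: [0.3678, -0.0115, 0.3258]
tool_rot: [0.5, 0.5, 0.5, -0.5]
contact_force: [1.7, -0.5, -3.4]
gripper_width: 0.473
```

Call:
drive_tool(plan=[[0, 0, 0.04, 0], [0, 0, 0.08, 0], [0, 0.008, 0.12, 0], [0, 0.018, 0.16, 0], [0, 0.03, 0.2, 0], [0, 0.042, 0.24, 0], [0, 0.054, 0.28, 0], [0, 0.064, 0.32, 0], [0, 0.07, 0.355, 0], [0, 0.07, 0.378, 0], [0, 0.07, 0.386, 0], [0, 0.07, 0.386, 0]])

```text
time: 46.5
tool_pos: [0.439, -0.3967, 0.325]
tool_rot: [0.499, 0.5, 0.501, -0.5]
contact_force: [0.2, -0.2, -3.0]
gripper_width: 0.471
```

Call:
drive_tool(plan=[[0, 0, 0, 0], [0, 0, 0, 0]])

```text
time: 46.7
tool_pos: [0.4396, -0.3953, 0.3266]
tool_rot: [0.5, 0.5, 0.5, -0.5]
contact_force: [0.2, 0.2, -3.0]
gripper_width: 0.472
```

Descend: expected touchdown at 0.1335.

Call:
drive_tool(plan=[[0.03, 0, 0, 0], [0.07, 0, 0, 0], [0.11, 0, 0, 0], [0.145, 0, 0, 0], [0.165, 0, 0, 0], [0.178, 0, 0, 0], [0.185, 0, 0, 0], [0.189, 0, 0, 0], [0.191, 0, 0, 0], [0.192, 0, 0, 0], [0.193, 0, 0, 0], [0.193, 0, 0, 0]])

```text
time: 47.9
tool_pos: [0.4397, -0.3968, 0.134]
tool_rot: [0.5, 0.5, 0.5, -0.5]
contact_force: [-0.2, 0.4, -3.7]
gripper_width: 0.475
```

Call:
drive_tool(plan=[[0.001, 0, 0, 0], [0.001, 0, 0, 0], [0.001, 0, 0, 0]])

```text
time: 48.2
tool_pos: [0.4398, -0.3971, 0.1336]
tool_rot: [0.501, 0.5, 0.499, -0.5]
contact_force: [-2.2, 0.5, 2.3]
gripper_width: 0.474
```

Call:
drive_tool(plan=[[0, 0, 0, 0], [0, 0, 0, 0], [0, 0, 0, 0], [0, 0, 0, 0], [0, 0, 0, 0], [0, 0, 0, 0], [-0.03, 0, 0, 0], [-0.08, 0, 0, 0], [-0.125, 0, 0, 0], [-0.125, 0, 0, 0], [-0.125, 0, 0, 0]], fingers=0.085)

```text
time: 49.3
tool_pos: [0.4401, -0.3971, 0.2595]
tool_rot: [0.501, 0.5, 0.499, -0.5]
contact_force: [-0.5, -0.1, -0.9]
gripper_width: 1.0
```

Run:
```python
from h import *
s=status.state();print(s["tool_pos"],s["time"],s["gripper_width"],s["contact_force"])
C=cam("wrist");a=viewer.grab_frame("wrist");cv2.imwrite("pics/w20.png",a)
z=np.load("w5.npz");V=[z[k] for k in z.files];b=cv2.imread("pics/w5.png")
def cap(im,K):
    g=proj([(.4396,-.3945,.174)],K)[0]; m=cv2.inRange(im.max(2),0,75)
    m=cv2.morphologyEx(m,cv2.MORPH_OPEN,np.ones((7,7)))
    for c in cv2.findContours(m,0,2)[0]:
        (x,y),r=cv2.minEnclosingCircle(c)
        if np.hypot(x-g[0],y-g[1])<25 and r<60:
            e=cv2.boundingRect(c);bt=(e[0]+e[2]/2,e[1]+e[3]-e[2]/2);print("cap",e,plane([bt],.174,K))
def mid(im,K):
    h=cv2.cvtColor(im,cv2.COLOR_BGR2HSV);m=cv2.inRange(h,(18,25,120),(40,255,255));g=proj([(.453,-.317,.06)],K)[0]
    for c in cv2.findContours(m,0,2)[0]:
        (x,y),r=cv2.minEnclosingCircle(c)
        if cv2.contourArea(c)>100 and np.hypot(x-g[0],y-g[1])<40: print("mid",(x,y,r),plane([(x,y)],.06,K))
for im,K in((b,V),(a,C)): cap(im,K);mid(im,K)
```

```text
[ 0.44009043 -0.39713571  0.25948753] 49.3 1.0001019475368162 [-0.51667439 -0.06095678 -0.94214161]
cap (229, 162, 50, 58) [[ 0.4389784  -0.39335478  0.174     ]]
mid (267.2054138183594, 95.91085052490234, 29.15067481994629) [[ 0.45317549 -0.31761108  0.06      ]]
cap (228, 159, 51, 58) [[ 0.43991158 -0.39400268  0.174     ]]
mid (267.51104736328125, 92.6270751953125, 29.218502044677734) [[ 0.45508392 -0.318037    0.06      ]]
```

Cap and yellow bottle are each within 2 mm of where the same masks put them before the move, and the robot is clear. Handing in.

Call:
drive_tool(plan=[[-0.04, 0, 0, 0], [-0.08, 0, 0, 0], [-0.1, 0, 0, 0], [-0.1, 0, 0, 0], [-0.1, 0, 0, 0], [-0.1, 0, 0, 0]])

```text
time: 49.95
tool_pos: [0.4388, -0.3958, 0.3538]
tool_rot: [0.498, 0.5, 0.502, -0.5]
contact_force: [0.5, -0.1, -0.8]
gripper_width: 0.992
```

Run:
```python
from plant import manip
print(manip.job_done())
```

```text
the job is handed in; nothing more can be done
None
```

I moved the plastic bottle and the middle glass bottle to the steel tray and seated the crucible in the empty pocket of the carrier. Then I put each bottle back in its own rack pocket and handed the job in at about 50 s; no verdict came back.

**Last checks**
- **Crucible:** seen at (0.4342, 0.4099), with the pocket measured at (0.4344, 0.410). Its rim looked round, and it touched down at the expected height.
- **Bottles:** both were within 2 mm of where the same masks put them before I moved them, and each touched down at the expected height.
- **Robot:** gripper open and raised clear, touching nothing.

**What disagreed or was left unchecked**
- **Fingertips:** they sit about 28 mm farther back than the interface text says. Because of that my first grasp of the plastic bottle failed: the fingers closed on its cap, pressed down with about 10 N and nudged it sideways. It stayed upright, and I regrasped lower.
- **Glass bottles:** I could not tell for certain from the pictures which was the taller one. I gripped the middle one at a height that suits both; it weighed about 2.8 N, which points to the taller.
- **Third bottle and vial:** I did not measure them again at the end. Nothing I saw suggested they were touched.
- **Second crucible:** I last measured it just after seating the crucible, within about 1 mm of before.

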